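Hang an oiled box on the drying stand and start its timer

ROBOT

A 7-joint arm with a two-finger parallel gripper is mounted at the origin on the work surface; the furniture and walls round the work are solid. World frame = base frame: x ahead of the robot, y to its left, z up, the work surface at z = 0. Lengths are in m, angles in rad, forces in N, time in s.
With the tool pointing down it reaches from about 0.425 to 0.925 m from the base axis. Payload 6.8 kg.
Tool frame: the origin (TCP) lies midway between the tips of the shut fingers; the grasp point (between the pads) lies r.grip_point_offset behind it (r.grip_point_offset is the distance from the TCP to the grasp point, in m); z points along the fingers, y is the direction in which the jaws open and shut (so a half turn about z gives the same grasp; the last joint's range is limited). The gripper opens to 85 mm and grips with 20 to 120 N. Pads are 22 mm wide; open, the fingers measure 114 mm over their backs; the gripper's body (76 mm by 85 mm) begins 54 mm behind the grasp point. The pads swing forward as they close: fully open they stand 13 mm farther back than shut.
Start: joints at [-1.388, 0.477, 0.022, 1.555, -0.011, 1.109, -0.083], TCP at [0.194, 0.647, 0.231] pointing down, gripper open.
Joint ranges: [-2.96, 2.96], [-0.34, 2.1], [-1.41, 1.46], [0.24, 2.44], [-1.37, 4.51], [0.17, 1.92], [-2.96, 2.96]. Speed limits (rad/s): [2.39, 2.39, 3.14, 3.14, 3.14, 3.14, 3.14].

INTERFACE

Orientations are given as a rotation vector (axis times angle).
In Python, from bench import r gives the robot as it stands. The module is installed in compiled form; this text tells all that it offers.
- The arm moves only by the tool play_rows, never from a script. Its argument "deltas" is a list of rows, each a list of 3 entries, a list of its own where there are three numbers: the finger opening in mm, from 0 to 85.4, then the shift along the tool's x, y, z in mm, then the turn, a rotation vector about the tool's x, y, z in rad. A call has 1 to 8 rows; each row is the pose to reach, as a shift and turn from the pose measured when the call began, along the tool's axes at that moment; what a row does not reach only later rows make up. A row lasts 1/8 s, in which the tool goes at most 62.5 mm and 10.7 degrees, less where a joint would pass 70% of its speed; a pose out of reach is approached as far as the arm can. A call with a gripper value outside its range is refused whole. The fingers move at their own pace and stop on an object; "squeeze" is the grip in N (left out, the last holds). Time passes only in rows, so rows that repeat a pose let the fingers close. It gives the time, the measured TCP pose, the force and the opening at its end, in the units of the state.
- r.get_obs(): the state, without advancing time (a new reading comes with each control period).
- r.grab_frame(name): name is "scene" or "top"; returns (picture, depth): 420x560x3 uint8, red, green, blue; 420x560 float32, m along the optical axis (not along the pixel's ray), 0 where there is no reading.
- r.camera_model(name): a dict with "mtx" (3x3 intrinsics, pixels), "D" ([k1, k2, p1, p2, k3] as OpenCV has them; the pictures are not rectified), "rvec" (rotation vector, rad) and "tvec" (3), from world to camera coordinates, as OpenCV has them. Camera axes: x right, y down, z forward; pixel columns grow to the right and rows downward; lengths in m; the calibration is good to about 2 mm. A picture is of the moment at which its call begins. camera_model takes no time and is no camera call.
- r.hand_in(): hands the job in, once; it reports no verdict.
The state is a dict: "clock": time; "joints": joint angles; "qvel": joint speeds; "tau": joint torques, N m; "tcp_pos": TCP position; "orientation": TCP orientation; "contact_force": force on the tool from outside, world axes, zero at the start; "moment": the same for the moment, N m; "grip_width": finger opening in m.
Only numpy, scipy, OpenCV 4.12 (cv2) and the standard library are available. Lean on these libraries where they do the work, as an engineer would, in place of code of your own. Each camera call takes 0.05 s, during which the arm holds its last target. There are 200 camera calls.

TASK

Hang the oiled turned box on the drying stand: push the mouth of its yellow hook onto the stand's steel peg until the sprung latch flips shut behind the peg, and let it hang there. Next roll the stand's numbered thumbwheel until 6 stands at the red pointers, and only then push the red run lever on top of the stand fully over towards its back. Leave the finial, the knob and the oil bottle alone.

Things in the scene. Friction and masses are not known exactly. Their poses are not given: they have to be found in the camera images.
- dryer: Grey and white drying stand, fixed. It stands turned 35 to 52 deg to the robot's left. Origin on the table straight under the thumbwheel's middle; x points from its front to its back, y to its left, z up. Sizes in mm in this frame. Grey base: x -50 to 110, y -50 to 30, top z 50. Column under the white head: x 70 to 108, y -38 to 38.
- head_edge (a point): Middle of the lower front edge of the white fan head, (18, 0, 150) mm of the stand. The head fills x 18 to 110, y -38 to 38, z 150 to 238, so the thumbwheel's top cannot be worked with the tool upright: come from the front with the tool tilted about 40 deg (fingers pointing down and to the back).
- pointer (a point): On the drum's surface (radius 25 mm) between two small red pointers, 45 deg from straight up towards the stand's front: the digit here is the one set. Digits are 10 mm high, upright as seen from the front.
- peg (a point): Middle of the free length of the steel peg, on its axis, (35, 90, 200) mm of the stand. Round, 10 mm thick, level along the stand's y, sticking out of the left side of the white head; free from y 43 (collar, 24 mm across) to y 137 (black end button, 18 mm across). The point's axes are the stand's.
- wheel_axle (a point): Middle of the thumbwheel, on its axle along the stand's y, at (0, 0, 58) mm of the stand. Black drum, 34 mm wide, radius 25 mm, with white digits 0 to 9 and, between them, ten grey ribs across its width, 5 mm thick with round tops at radius 32 mm. Grey cheeks of radius 18 mm at its sides. With a digit set, ribs stand at -45, -9, 27 and 63 deg from straight up towards the front.
- hours (a joint): Thumbwheel angle in rad; set digit = angle / 0.6283 (36 deg a digit, 0 to 9, end stops). It grows as the wheel's top is rolled to the stand's front. Click-stops draw it onto the nearest digit; about 2 to 4 N at the ribs takes it over a click. It starts at 2, 3 or 4.
- hanger: Loose turned wooden box (62 mm across, 66 mm high, lid fixed) with a yellow snap hook clamped on its lid knob; 200 g, standing upright, 170 mm high. Origin: centre of the box's underside; z up. The hook is a plate 12 mm thick (along y) in the x-z plane, x -25 to 21; its mouth looks to +x. Inside: lower jaw's top z 86, back wall x -17, crown's underside z 128.
- saddle (a point): Point of the hook where the centre of the peg lies when it hangs: (0, 0, 123) mm of the hanger, under the crown.
- mouth (a point): Centre of the hook's mouth at the latch, (13, 0, 97) mm of the hanger: a gap from z 86 to 106 between lower jaw and nose (x 15 to 21), closed by the latch. Push the mouth over the peg, peg at about z 98, until the peg lies at about x -7; then lower the hook about 25 mm: the peg goes up into the crown and the latch shuts behind it.
- grip_tab (a point): Centre of the upright grip tab on top of the hook, (0, 0, 155) mm of the hanger: 24 mm along its x, 12 mm thick along its y, z 138 to 170. Pinch it from above across its 12 mm thickness.
- latch (a joint): Angle of the hook's steel latch in rad: 0 shut; it is hinged at the lower jaw, 23 mm long, and swings inwards (up to 1.45) when the peg pushes it with 1 to 2 N; its spring shuts it.
- run (a joint): Red run lever on a small grey block on top of the white head, pivot at (62, 0, 260) mm of the stand, turning about the stand's y; block x 27 to 97, y -25 to 25, up to z 263; 0 = off, leaning to the front by 0.5 rad; 1.0 = run, leaning 0.5 rad to the back. It stays where it is left; it needs a push of about 1 to 3 N at its tip.
- run_tip (a point): Centre of the red ball (26 mm across) at the end of the run lever, 55 mm from its pivot. Note for all the work: a big black microscope of the room hangs between the robot and the right of the work, about x 0.14 to 0.35, y -0.30 to 0.21, z 0.26 to 0.63 m in the robot's frame, its boom running to the back right; keep the arm to its left.
- finial: Turned wooden finial, 34 mm across, 83 mm high, loose, a bystander. Origin: centre of its underside.
- knob: Turned wooden knob, 38 mm across, 40 mm high, loose, a bystander. Origin: centre of its underside.
- oil: Brown oil bottle with black cap, 47 mm across, 116 mm high, loose, a bystander. Origin: centre of its underside.
Things that resemble listed ones, but are neither listed nor needed, are in the scene too. Leave any blue or green look-alike of the hanger alone.

How it is judged:
By the outcome, as a careful person would: the job done as asked, in the order asked, and still so for the second after the job is handed in, with the robot touching nothing.
It also fails if it takes over 61 s, if anything falls off the work surface, if the arm or the gripper's body presses on something with over 40 N, if the wrist force passes 120 N, or if a joint passes its speed limit or range.

## Working session

There is one attempt and no reset: what is moved stays moved. The work goes in short steps, Python scripts to look and compute and a tool call to move; the robot and the scene stay as the last step left them, time stands still between calls to the robot, and variables do not carry over. Pictures are saved under pics/ and viewed, about 8 in all and at most 12, crops included, and the job is handed in when it is done.

Besides the shell and the picture viewer there is one more tool, called after "Emit:" in YAML: its name, and indented under it one key for each argument. play_rows: Moves the arm, as the interface text tells. Its arguments: {"type":"object","properties":{"deltas":{"type":"array"},"squeeze":{"type":"number"}},"required":["deltas"]}

```bash
mkdir -p pics; ls; cat > h.py <<'E'
import numpy as np,cv2
from bench import r
from scipy.spatial.transform import Rotation as R
def cam(n):
    m=r.camera_model(n);K=np.array(m['mtx'],float);D=np.array(m['D'],float);rv=np.array(m['rvec'],float).ravel();t=np.array(m['tvec'],float).ravel()
    return K,D,rv,t,R.from_rotvec(rv).as_matrix()
def rays(n,px):
    K,D,rv,t,M=cam(n)
    u=cv2.undistortPoints(np.array(px,float).reshape(-1,1,2),K,D).reshape(-1,2)
    return -M.T@t, np.c_[u,np.ones(len(u))]@M   # dirs with unit z-depth
def plane(n,px,z):
    c,d=rays(n,px); return c+d*((z-c[2])/d[:,2])[:,None]
def pts(n,px,depth):
    c,d=rays(n,px); return c+d*np.array(depth).reshape(-1,1)
def cloud(n,depth):
    v,u=np.mgrid[0:420,0:560]
    return pts(n,np.c_[u.ravel(),v.ravel()],depth.ravel()).reshape(420,560,3)
def proj(n,P):
    K,D,rv,t,M=cam(n); return cv2.projectPoints(np.array(P,float).reshape(-1,1,3),rv,t,K,D)[0].reshape(-1,2)
E
python3 - <<'E'
from h import *
for n in('scene','top'):
    p,d=r.grab_frame(n); cv2.imwrite(f'pics/{n}0.png',p[:,:,::-1]); np.savez(f'{n}0.npz',p=p,d=d)
    K,D,rv,t,M=cam(n); print(n,K[0,0],-M.T@t,M[2],(d>0).mean())
print(r.get_obs(),r.grip_point_offset)
E
```

```text
pics
scene 486.3678249674389 [1.04797609 0.77351009 1.021921  ] [-0.47420279 -0.50559131 -0.72076983] 0.9960076530612245
top 400.7841048259092 [0.30806795 0.18102355 1.2604488 ] [ 0.18772765  0.01972896 -0.98202296] 0.9963307823129252
{'clock': 0.1, 'joints': array([-1.38813514,  0.47774786,  0.02235425,  1.55638201, -0.0115017 ,
        1.10931445, -0.08310369]), 'qvel': array([-0.00098593, -0.00306533,  0.00043857, -0.00095536, -0.0011469 ,
       -0.0011432 ,  0.00139608]), 'tau': array([ 4.78961854e-03, -5.97768867e+01,  1.61397122e+00, -2.81955636e+01,
        1.28737694e-02,  4.93895132e-03, -1.14462824e-05]), 'tcp_pos': array([0.19336952, 0.64612803, 0.23039035]), 'orientation': array([-4.55094246e-01, -3.10833323e+00,  2.70034996e-03]), 'contact_force': array([-0.09582099, -1.43217674, -0.04578448]), 'moment': array([-0.00849766, -0.02953996,  0.0153585 ]), 'grip_width': 0.08556711514000823} 0.0187
```

View pics/scene0.png

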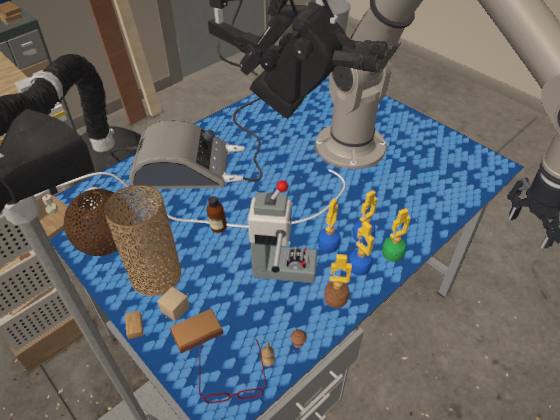

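View pics/top0.png

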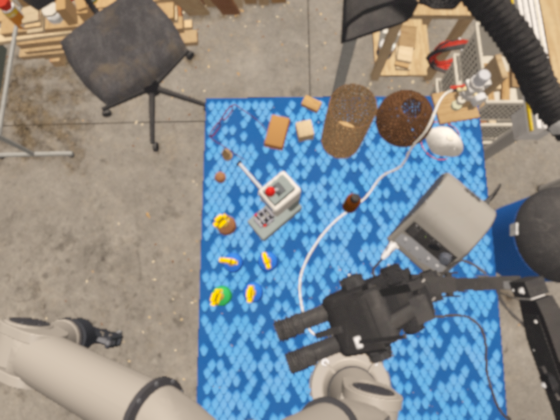

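The wooden box with the yellow hook is at scene (337,285), top (225,224). Its look-alikes are blue at (329,235), (362,255) and (369,215), and green at (397,240). The stand is at scene (275,240), top (275,200). Next I measure these and check the choice in a crop.

```bash
python3 - <<'E'
from h import *
s=np.load('scene0.npz');p=s['p'];d=s['d'];C=cloud('scene',d)
t=np.load('top0.npz');pt=t['p'];dt=t['d'];T=cloud('top',dt)
def st(nm,c): print(nm,len(c),np.median(c,0).round(4),np.percentile(c,2,0).round(4),np.percentile(c,98,0).round(4))
hs=cv2.cvtColor(p,cv2.COLOR_RGB2HSV); ht=cv2.cvtColor(pt,cv2.COLOR_RGB2HSV)
ye=cv2.inRange(hs,(20,140,120),(33,255,255)); n,l,S,c=cv2.connectedComponentsWithStats(ye)
for i in range(1,n):
    if S[i,4]>40 and 280<c[i,0]<440: st(('yel',c[i].round()),C[l==i])
yt=cv2.inRange(ht,(20,140,120),(33,255,255)); n,l,S,c=cv2.connectedComponentsWithStats(yt)
for i in range(1,n):
    if S[i,4]>20 and c[i,0]<300 and c[i,1]>200:st(('yelT',c[i].round()),T[l==i])
# red
for nm,h,Cl in(('S',hs,C),('T',ht,T)):
    m=cv2.inRange(h,(0,180,120),(6,255,255))|cv2.inRange(h,(172,180,120),(180,255,255)); n,l,S,c=cv2.connectedComponentsWithStats(m)
    for i in range(1,n):
        if S[i,4]>8: st(('red'+nm,c[i].round()),Cl[l==i])
# stand head top: z 230-245 within region of top view
m=(T[...,2]>.22)&(T[...,2]<.245); m[:, :250]=0;m[:,310:]=0;m[:160]=0;m[250:]=0
q=T[m][:,:2].astype(np.float32);print('head',len(q),cv2.minAreaRect(q*1000))
m=(T[...,2]>.043)&(T[...,2]<.056); m[:, :240]=0;m[:,310:]=0;m[:160]=0;m[250:]=0
q=T[m][:,:2].astype(np.float32);print('base',len(q),cv2.minAreaRect(q*1000))
a=cv2.resize(p[150:330,230:430],None,fx=4,fy=4,interpolation=cv2.INTER_CUBIC)[:600]
b=cv2.resize(p[160:310,235:435],None,fx=4,fy=4,interpolation=cv2.INTER_CUBIC)
cv2.imwrite('pics/c1.png',b[:,:,::-1])
E
```

```text
('yel', array([369., 204.])) 231 [0.28   0.2919 0.1343] [0.2592 0.2837 0.0832] [0.302  0.2957 0.1722]
('yel', array([332., 213.])) 189 [0.3788 0.2485 0.1377] [0.3544 0.2368 0.0858] [0.3936 0.2559 0.1719]
('yel', array([401., 223.])) 283 [0.273  0.3867 0.1352] [0.2517 0.3753 0.083 ] [0.2923 0.3957 0.1719]
('yel', array([366., 236.])) 313 [0.3742 0.3565 0.1319] [0.2869 0.2864 0.0696] [0.38   0.3752 0.1719]
('yel', array([341., 269.])) 336 [0.4874 0.3779 0.1367] [0.472  0.36   0.0748] [0.5034 0.3946 0.1726]
('yelT', array([221., 221.])) 135 [0.4816 0.3735 0.1348] [0.4686 0.3573 0.0714] [0.4977 0.3885 0.1702]
('yelT', array([266., 260.])) 58 [0.3682 0.2406 0.1555] [0.3508 0.2339 0.0827] [0.3867 0.2489 0.1715]
('yelT', array([228., 261.])) 53 [0.3675 0.3451 0.1591] [0.3625 0.3312 0.0815] [0.3714 0.371  0.1721]
('yelT', array([250., 294.])) 79 [0.2781 0.2859 0.1397] [0.2592 0.2831 0.0701] [0.296  0.2917 0.1716]
('yelT', array([216., 296.])) 140 [0.27   0.3806 0.1352] [0.2501 0.3742 0.0446] [0.2903 0.3906 0.1719]
('redS', array([282., 186.])) 84 [0.5325 0.2288 0.3174] [0.5221 0.2176 0.308 ] [0.5398 0.2366 0.3232]
('redS', array([302., 263.])) 11 [0.5093 0.2767 0.0763] [0.5046 0.2728 0.0712] [0.5122 0.2805 0.0796]
('redT', array([4., 4.])) 80 [ 1.5751  1.4951 -0.2896] [ 1.5581  1.4796 -0.3133] [ 1.5956  1.5161 -0.2817]
('redT', array([455.,  43.])) 34 [ 1.3539 -0.5728 -0.3435] [ 1.3474 -0.6081 -0.3557] [ 1.3618 -0.5375 -0.3304]
('redT', array([442.,  64.])) 55 [ 1.3496 -0.5815 -0.5217] [ 1.3424 -0.6094 -0.5391] [ 1.3645 -0.5295 -0.4754]
('redT', array([270., 191.])) 44 [0.5253 0.2234 0.3181] [0.5184 0.2161 0.3143] [0.5332 0.2329 0.3217]
head 447 ((543.1676635742188, 204.05044555664062), (75.73889923095703, 93.50178527832031), 40.07107925415039)
base 535 ((513.4690551757812, 223.67596435546875), (80.1268310546875, 158.0872344970703), 40.11929702758789)
```

View pics/c1.png

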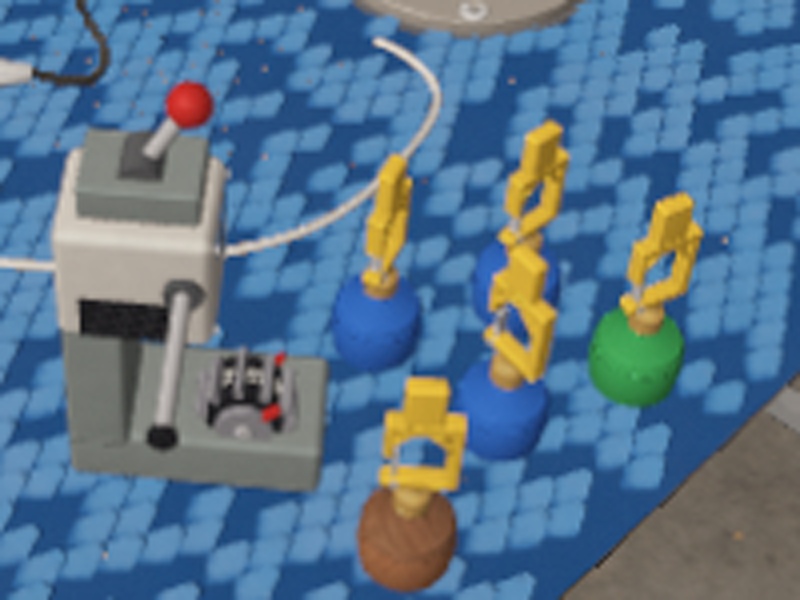

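```bash
cat >> h.py <<'E'
O=np.array([.5019,.2530,0]);YAW=np.radians(-49.9)
S2W=R.from_euler('z',YAW)
def s2w(P): return O+S2W.apply(np.array(P,float)/1000)
def w2s(P): return S2W.inv().apply(np.array(P,float)-O)*1000
def tool(Rt,P):
    o=r.get_obs(); r0=R.from_rotvec(o['orientation']); 
    return (r0.inv().apply(np.array(P)-o['tcp_pos'])*1000).round(1),(r0.inv()*Rt).as_rotvec().round(3)
E
python3 - <<'E'
from h import *
s=np.load('scene0.npz');p=s['p'];C=cloud('scene',s['d']);t=np.load('top0.npz');pt=t['p'];T=cloud('top',t['d'])
for nm,im,Cl,b in(('S',p,C,(320,360,250,310)),('T',pt,T,(205,240,205,240))):
    h=cv2.cvtColor(im,cv2.COLOR_RGB2HSV);m=cv2.inRange(h,(20,120,100),(33,255,255))>0
    k=np.zeros_like(m);k[b[2]:b[3],b[0]:b[1]]=1;m&=k
    P=Cl[m]
    for lo,hi in((.134,.18),(.08,.134)):
        q=P[(P[:,2]>lo)&(P[:,2]<hi)][:,:2]; 
        if len(q)<5: continue
        e=cv2.minAreaRect((q*1000).astype(np.float32)); u,sv,v=np.linalg.svd(q-q.mean(0)); print(nm,lo,len(q),q.mean(0).round(4),e,np.degrees(np.arctan2(v[0,1],v[0,0])),sv)
    top=P[P[:,2]>.168][:,:2];print('tabtop',len(top),top.mean(0).round(4),cv2.minAreaRect((top*1000).astype(np.float32)))
    # box body: brown region fit circle about z ~.03-.06
    k2=(np.abs(Cl[...,0]-.487)<.06)&(np.abs(Cl[...,1]-.378)<.06)&(Cl[...,2]>.02)&(Cl[...,2]<.06)
    q=Cl[k2]; 
    if len(q)>20:
        A=np.c_[2*q[:,:2],np.ones(len(q))];x=np.linalg.lstsq(A,(q[:,:2]**2).sum(1),rcond=None)[0];print('circ',x[:2],np.sqrt(x[2]+x[0]**2+x[1]**2))
# peg
    W=w2s(Cl.reshape(-1,3)); g=W[(W[:,1]>48)&(W[:,1]<132)&(W[:,2]>180)&(W[:,2]<215)&(np.abs(W[:,0]-35)<30)]
    print('peg',nm,len(g),np.median(g,0),[np.median(g[(g[:,1]>a)&(g[:,1]<a+28)],0).round(1) for a in(48,76,104)])
    g=W[(W[:,2]>80)&(W[:,2]<95)&(abs(W[:,0])<40)&(abs(W[:,1])<30)];print('wheel top',len(g),g.mean(0))
    b=W[(W[:,2]>255)&(W[:,2]<267)&(abs(W[:,1])<40)&(abs(W[:,0]-60)<60)];print('block',len(b),np.percentile(b,[3,97],axis=0).round(1) if len(b) else 0)
m=(T[...,0]>.05)&(T[...,0]<.45)&(T[...,1]>-.4)&(T[...,1]<.35)&(T[...,2]>.2);q=T[m];print('scope?',np.percentile(q,[1,50,99],axis=0).round(3))
for x in np.arange(.05,.45,.05):
    k=q[(abs(q[:,0]-x)<.025)]; print(x.round(2),len(k), k[:,1].max().round(3) if len(k) else 0, k[k[:,1].argmax()] if len(k) else 0)
a=cv2.resize(p[235:285,260:327],None,fx=11,fy=11,interpolation=cv2.INTER_CUBIC)
cv2.imwrite('pics/c2.png',a[:,:,::-1])
print(proj('scene',[s2w((-17.7,0,75.7)),s2w((0,90,200)),s2w((35,90,200))]))
E
```

```text
S 0.134 186 [0.4885 0.3767] ((486.2519836425781, 376.07220458984375), (14.229145050048828, 41.6080436706543), 43.23316192626953) 132.55200947994797 [0.13878947 0.0467222 ]
S 0.08 139 [0.4855 0.3785] ((486.5658264160156, 376.730224609375), (13.245431900024414, 43.82933807373047), 40.252113342285156) -48.253336548720675 [0.17041308 0.0364167 ]
tabtop 42 [0.5402 0.4132] ((761.2763061523438, 575.8928833007812), (696.11376953125, 20.567535400390625), 36.270198822021484)
circ [0.48952294 0.37658331] 0.021536685359571567
peg S 137 [ 36.34314776  91.67919214 204.51474886] [array([ 36.5,  61.1, 204.6]), array([ 36.3,  90.3, 204.5]), array([ 36.4, 116.8, 204.5])]
wheel top 157 [ 2.66538931  2.31926689 84.22451852]
block 447 [[ 30.3 -19.8 256.7]
 [ 96.9  27.2 266.2]]
T 0.134 77 [0.4827 0.3731] ((483.06744384765625, 374.58465576171875), (10.792661666870117, 42.26527786254883), 42.73670196533203) 134.32916946216227 [0.09796916 0.02926473]
T 0.08 56 [0.4819 0.3729] ((483.3223876953125, 372.30145263671875), (11.1317720413208, 39.08642578125), 34.949432373046875) 130.34627170400285 [0.08860678 0.021
[... 259 characters left out ...]
02.2]), array([ 35.2,  90.4, 202.2]), array([ 34.8, 119.2, 202.7])]
wheel top 92 [ 0.20514294 -0.47407557 83.98881218]
block 346 [[ 29.1 -24.  257.8]
 [ 96.1  24.  265.5]]
scope? [[ 0.054 -0.302  0.256]
 [ 0.231  0.024  0.51 ]
 [ 0.334  0.345  1.26 ]]
0.05 1543 0.072 [0.07437907 0.07166787 0.40062889]
0.1 1578 0.193 [0.10844547 0.19287296 0.62943656]
0.15 2838 0.35 [0.17480036 0.34994236 0.71593699]
0.2 3804 0.35 [0.18282784 0.34995667 0.71266182]
0.25 4840 0.211 [0.22775721 0.21056282 0.46826113]
0.3 5595 0.181 [0.30806795 0.18102355 1.2604488 ]
0.35 474 0.056 [0.32539168 0.05560325 0.47542034]
0.4 0 0 0
[[304.59558096 256.32916182]
 [295.03961099 252.25386874]
 [278.98748885 250.85546404]]
```

View pics/c2.png

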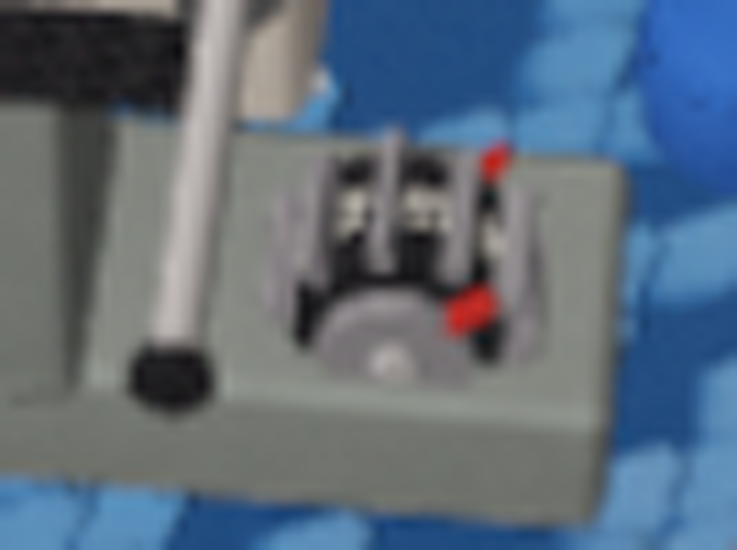

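The crop confirms the brown box, with its latch side facing the stand. The wheel digits are too coarse to read in this view. Plan: tilt the tool about 35° towards the stand's back, which also keeps the wrist left of the microscope.

```bash
cat >> h.py <<'E'
def Rt(tilt,yaw=YAW):
    t=np.radians(tilt);ex=np.array([np.cos(yaw),np.sin(yaw),0]);ey=np.array([-ex[1],ex[0],0])
    z=np.sin(t)*ex+np.array([0,0,-np.cos(t)]);return R.from_matrix(np.c_[np.cross(ey,z),ey,z])
E
python3 - <<'E'
from h import *
Rr=Rt(35,np.radians(-48));z=Rr.as_matrix()[:,2];print(z)
g=np.array([.485,.3745,.155]);print(tool(Rr,g+.0187*z-.09*z))
E
```

```text
[ 0.38379755 -0.42625036 -0.81915204]
(array([-322.3, -155.3,   17.3]), array([ 0.165, -0.595,  0.53 ]))
```

Emit:
play_rows:
  deltas:
    - [85, [-40, -20, -5], [0.02, -0.075, 0.066]]
    - [85, [-80, -39, -10], [0.041, -0.149, 0.132]]
    - [85, [-121, -58, -10], [0.062, -0.223, 0.2]]
    - [85, [-161, -78, -5], [0.082, -0.298, 0.265]]
    - [85, [-201, -97, 0], [0.103, -0.372, 0.331]]
    - [85, [-242, -116, 5], [0.124, -0.446, 0.4]]
    - [85, [-282, -136, 10], [0.144, -0.52, 0.464]]
    - [85, [-322, -155, 17], [0.165, -0.595, 0.53]]

```text
clock: 1.1
tcp_pos: [0.4582, 0.4043, 0.2135]
orientation: [1.044, 2.339, -0.329]
contact_force: [-0.8, 0.5, -0.2]
grip_width: 0.0849
```

```bash
python3 - <<'E'
from h import *
p,d=r.grab_frame('scene');p2,d2=r.grab_frame('top');o=r.get_obs();print(o['clock'],o['joints'].round(3),o['tcp_pos'],o['contact_force'])
np.savez('s1.npz',p=p,d=d);np.savez('t1.npz',p=p2,d=d2)
Rr=Rt(35,np.radians(-48));z=Rr.as_matrix()[:,2]
g=np.array([.485,.3745,.155]);print(tool(Rr,g+.0187*z))
a=np.hstack([p[:,100:480],p2[100:,120:500][:420] if 0 else np.pad(p2[100:,150:530],((0,100),(0,0),(0,0)))])
cv2.imwrite('pics/v1.png',a[:,:,::-1])
E
```

```text
1.2 [-1.394  0.518  0.382  1.744  0.436  1.156 -0.538] [0.45951429 0.40082938 0.21239393] [ 0.25625013 -0.05380224  0.55273681]
(array([ 3.4,  1.8, 86.7]), array([-0.006,  0.006, -0.003]))
```

View pics/v1.png

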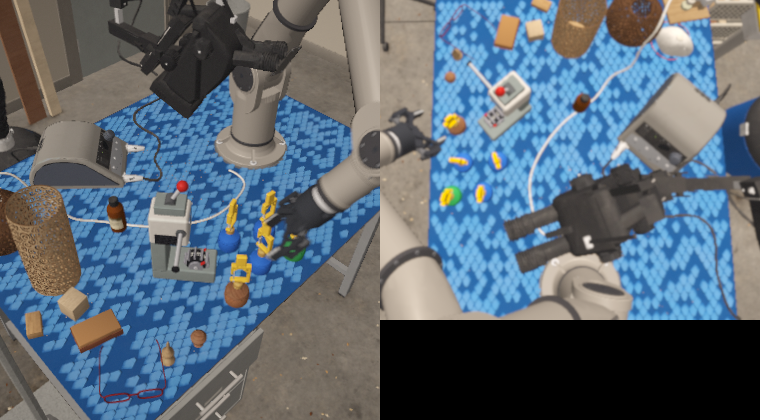

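Emit:
play_rows:
  deltas:
    - [85, [3, 2, 15], [0, 0, 0]]
    - [85, [3, 2, 35], [-0.006, 0.006, -0.003]]
    - [85, [3, 2, 55], [-0.006, 0.006, -0.003]]
    - [85, [3, 2, 72], [-0.006, 0.006, -0.003]]
    - [85, [3, 2, 82], [-0.006, 0.006, -0.003]]
    - [85, [3, 2, 87], [-0.006, 0.006, -0.003]]
    - [85, [3, 2, 87], [-0.006, 0.006, -0.003]]

```text
clock: 2.08
tcp_pos: [0.4927, 0.3665, 0.1396]
orientation: [1.043, 2.343, -0.328]
contact_force: [0.1, 0.1, -0.5]
grip_width: 0.0851
```

```bash
python3 - <<'E'
from h import *
p,d=r.grab_frame('scene');p2,d2=r.grab_frame('top');o=r.get_obs();print(o['clock'],o['tcp_pos'],o['contact_force'])
z=R.from_rotvec(o['orientation']).as_matrix();gp=o['tcp_pos']-.0187*z[:,2];print('gp',gp,z.round(3))
for n,im,dd,b in(('scene',p,d,(310,370,240,310)),('top',p2,d2,(200,245,200,245))):
    C=cloud(n,dd);h=cv2.cvtColor(im,cv2.COLOR_RGB2HSV);m=cv2.inRange(h,(20,120,100),(33,255,255))>0
    k=np.zeros_like(m);k[b[2]:b[3],b[0]:b[1]]=1;P=C[m&k]
    ex=np.array([np.cos(np.radians(-48)),np.sin(np.radians(-48))]);ey=np.array([-ex[1],ex[0]])
    q=P[P[:,2]>.142];u=(q[:,:2]-[.485,.3745]);print(n,len(q),'x',np.percentile(u@ex,[3,97]),'y',np.percentile(u@ey,[3,50,97]),'z',q[:,2].min(),q[:,2].max())
    q=P[(P[:,2]>.08)&(P[:,2]<.134)];u=(q[:,:2]-[.485,.3745]);print(n,len(q),'hook x',np.percentile(u@ex,[3,97]),'y',np.percentile(u@ey,[3,50,97]))
a=cv2.resize(p[200:320,270:430],None,fx=4,fy=4,interpolation=cv2.INTER_CUBIC);cv2.imwrite('pics/v2.png',a[:,:,::-1])
E
```

```text
2.175 [0.49264405 0.36694233 0.14003047] [ 0.28305372  0.39901817 -0.2818762 ]
gp [0.4854562  0.37488438 0.1553585 ] [[-0.548  0.743  0.384]
 [ 0.609  0.67  -0.425]
 [-0.573  0.001 -0.82 ]]
scene 122 x [-0.01004274  0.01180839] y [-0.00379026  0.00590145  0.008864  ] z 0.14245209287659566 0.1740545497085364
scene 79 hook x [-0.02011483  0.02109305] y [-0.00164878  0.0038844   0.00711832]
top 46 x [-0.01192809  0.00978516] y [-0.00641257 -0.00331135  0.00342659] z 0.14218268547308832 0.17300243248247194
top 60 hook x [-0.02037917  0.01947865] y [-0.00685232 -0.00421825  0.00235002]
```

View pics/v2.png

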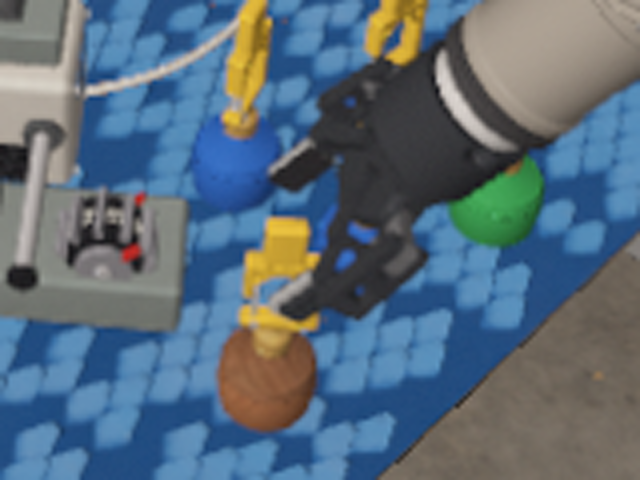

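The fingers straddle the wooden box's tab, which is centred within about 1 mm. Closing now.

Emit:
play_rows:
  deltas:
    - [40, [0, 0, 0], [0, 0, 0]]
    - [15, [0, 0, 0], [0, 0, 0]]
    - [5, [0, 0, 0], [0, 0, 0]]
    - [5, [0, 0, 0], [0, 0, 0]]
    - [5, [0, 0, 0], [0, 0, 0]]
    - [5, [0, 0, 0], [0, 0, 0]]
  squeeze: 70

```text
clock: 2.92
tcp_pos: [0.4927, 0.367, 0.1402]
orientation: [1.043, 2.343, -0.326]
contact_force: [-0.3, 0.9, 2.4]
grip_width: 0.0108
```

```bash
cat >> h.py <<'E'
def hang(x,z,y=90,tilt=35):
    Rr=Rt(tilt);return tool(Rr,s2w((x,y,z+155.3))+.0187*Rr.as_matrix()[:,2])
E
python3 - <<'E'
from h import *
o=r.get_obs();z=R.from_rotvec(o['orientation'])
print(w2s(o['tcp_pos']-.0187*z.as_matrix()[:,2]), 'up100',z.inv().apply([0,0,100]).round(1))
for x in(-10,42):print(hang(x,104))
E
```

```text
[-103.77796396   66.01536704  155.4965009 ] up100 [-57.3   0.2 -82. ]
(array([-136.9,   20.6,  -30.9]), array([ 0.021, -0.001,  0.027]))
(array([-179.5,   18.9,   -1.1]), array([ 0.021, -0.001,  0.027]))
```

Emit:
play_rows:
  deltas:
    - [5, [-8, 0, -12], [0, 0, 0]]
    - [5, [-24, 0, -34], [0, 0, 0]]
    - [5, [-42, 0, -60], [0, 0, 0.005]]
    - [5, [-60, 1, -85], [0.005, 0, 0.01]]
    - [5, [-80, 6, -72], [0.01, 0, 0.015]]
    - [5, [-105, 12, -54], [0.015, 0, 0.02]]
    - [5, [-125, 18, -39], [0.02, 0, 0.027]]
    - [5, [-137, 21, -31], [0.021, 0, 0.027]]

```text
clock: 3.92
tcp_pos: [0.5728, 0.3083, 0.2436]
orientation: [1.086, 2.326, -0.344]
contact_force: [0.0, -0.0, -2.3]
grip_width: 0.011
```

```bash
python3 - <<'E'
from h import *
p,d=r.grab_frame('scene');p2,d2=r.grab_frame('top');o=r.get_obs();print(o['clock'],o['tcp_pos'],o['contact_force'],o['joints'].round(2))
z=R.from_rotvec(o['orientation']).as_matrix();print('gp stand',w2s(o['tcp_pos']-.0187*z[:,2]))
for n,im,dd in(('scene',p,d),('top',p2,d2)):
    C=cloud(n,dd);W=w2s(C.reshape(-1,3)).reshape(C.shape);h=cv2.cvtColor(im,cv2.COLOR_RGB2HSV);m=cv2.inRange(h,(20,120,100),(33,255,255))>0
    m&=(abs(W[...,0]+10)<50)&(abs(W[...,1]-90)<40)&(W[...,2]>150);q=W[m];print(n,len(q))
    for lo in range(180,280,15):
        k=q[(q[:,2]>=lo)&(q[:,2]<lo+15)]
        if len(k)>3:print(lo,len(k),np.percentile(k,[3,50,97],axis=0).round(1).tolist())
    m=(abs(W[...,0]+10)<60)&(abs(W[...,1]-90)<60)&(W[...,2]>95)&(W[...,2]<160);q=W[m];print('box',len(q),np.percentile(q,[3,50,97],axis=0).round(1).tolist() if len(q) else 0)
a=cv2.resize(p[140:290,240:440],None,fx=4,fy=4,interpolation=cv2.INTER_CUBIC);cv2.imwrite('pics/v3.png',a[:,:,::-1])
print(hang(-10,104),hang(42,104))
E
```

```text
4.025 [0.5728009  0.30839377 0.2439966 ] [-0.51073488  0.64974509 -1.84363316] [-1.2   0.49  0.44  1.71  0.46  1.09 -0.34]
gp stand [ -7.43333351  89.96698051 259.31149271]
scene 277
180 99 [[-28.8, 84.7, 183.4], [-8.4, 93.3, 189.5], [12.7, 96.7, 192.5]]
195 17 [[-30.9, 93.0, 195.9], [-28.3, 95.1, 202.0], [-24.1, 96.9, 209.1]]
210 21 [[-30.2, 93.0, 213.7], [-25.7, 95.8, 218.7], [12.8, 98.1, 223.8]]
225 51 [[-29.5, 92.6, 225.3], [-18.6, 95.4, 233.4], [10.8, 97.5, 239.8]]
240 25 [[-27.1, 85.7, 240.5], [1.5, 96.1, 242.1], [13.8, 103.6, 251.9]]
255 9 [[-18.4, 92.0, 259.4], [2.9, 95.5, 264.6], [5.3, 109.0, 269.6]]
270 33 [[-29.8, 83.4, 271.6], [-2.6, 91.0, 274.4], [3.4, 126.7, 281.0]]
box 588 [[-33.9, 73.6, 110.7], [-8.2, 106.8, 145.7], [20.5, 120.1, 153.1]]
top 65
180 15 [[-4.4, 82.8, 180.6], [3.6, 84.4, 189.2], [12.2, 87.3, 191.4]]
240 5 [[-6.4, 71.5, 241.0], [8.7, 91.2, 243.5], [11.0, 95.6, 250.9]]
255 9 [[-17.3, 69.5, 257.6], [-11.7, 90.4, 267.2], [2.8, 97.2, 269.6]]
270 32 [[-15.6, 84.9, 270.2], [-4.7, 91.0, 272.2], [4.6, 95.4, 277.2]]
box 182 [[-27.9, 59.6, 117.9], [-1.6, 70.7, 145.4], [20.9, 92.6, 153.0]]
(array([ 2.1,  0.1, -1.5]), array([-0.003,  0.   , -0.003])) (array([-40.5,   0.3,  28.4]), array([-0.003,  0.   , -0.003]))
```

View pics/v3.png

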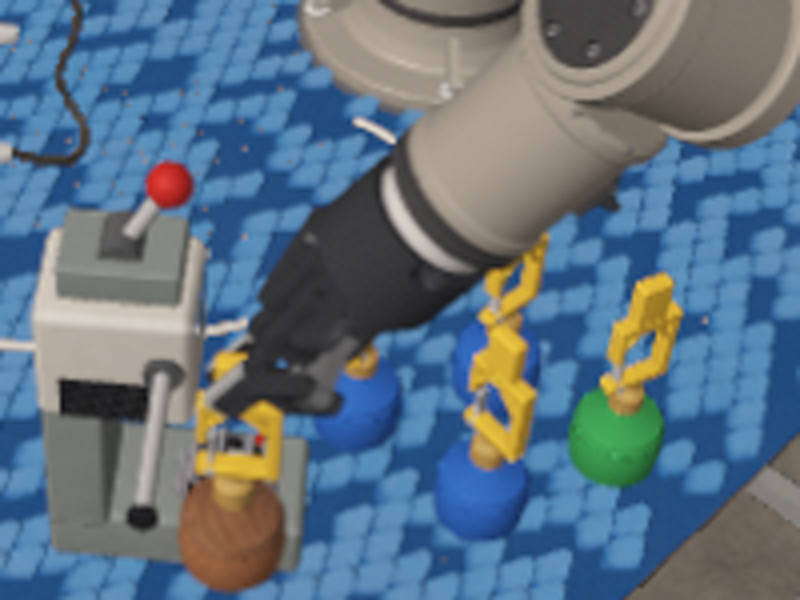

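The hook is upright and level with the peg. Pushing it on.

Emit:
play_rows:
  deltas:
    - [5, [-3, 0, 3], [0, 0, 0]]
    - [5, [-9, 0, 7], [0, 0, 0]]
    - [5, [-15, 0, 11], [0, 0, 0]]
    - [5, [-21, 0, 15], [0, 0, 0]]
    - [5, [-27, 0, 19], [0, 0, 0]]
    - [5, [-33, 0, 23], [0, 0, 0]]
    - [5, [-38, 0, 26.5], [0, 0, 0]]
    - [5, [-40.5, 0, 28.5], [0, 0, 0]]

```text
clock: 5.03
tcp_pos: [0.6049, 0.2696, 0.2439]
orientation: [1.088, 2.325, -0.345]
contact_force: [0.3, 0.5, -2.8]
grip_width: 0.0107
```

```bash
python3 - <<'E'
from h import *
p,d=r.grab_frame('scene');o=r.get_obs();print(o['clock'],o['contact_force'],o['joints'].round(2))
z=R.from_rotvec(o['orientation']).as_matrix();print('gp stand',w2s(o['tcp_pos']-.0187*z[:,2]))
C=cloud('scene',d);W=w2s(C.reshape(-1,3)).reshape(C.shape);h=cv2.cvtColor(p,cv2.COLOR_RGB2HSV);m=cv2.inRange(h,(20,120,100),(33,255,255))>0
m&=(abs(W[...,0]-40)<60)&(abs(W[...,1]-90)<40)&(W[...,2]>150);q=W[m];print(len(q))
for lo in range(180,280,15):
        k=q[(q[:,2]>=lo)&(q[:,2]<lo+15)]
        if len(k)>3:print(lo,len(k),np.percentile(k,[3,50,97],axis=0).round(1).tolist())
a=cv2.resize(p[160:290,230:400],None,fx=4,fy=4,interpolation=cv2.INTER_CUBIC);cv2.imwrite('pics/v4.png',a[:,:,::-1])
print(hang(43,104),hang(43,77))
E
```

```text
5.075 [ 0.22412184 -0.54380645 -3.033023  ] [-1.13  0.49  0.46  1.72  0.47  1.05 -0.28]
gp stand [ 43.25118286  89.46914138 259.26472776]
232
180 56 [[21.4, 85.4, 186.1], [45.3, 94.1, 190.1], [63.4, 96.8, 194.1]]
195 19 [[19.2, 93.4, 196.2], [23.4, 94.6, 203.1], [32.0, 97.1, 209.6]]
210 29 [[19.2, 92.9, 210.6], [25.7, 94.9, 219.3], [62.4, 97.0, 224.4]]
225 59 [[19.4, 92.6, 225.9], [34.3, 95.1, 232.9], [63.9, 98.3, 239.5]]
240 19 [[24.6, 91.8, 240.4], [34.1, 95.7, 241.9], [64.0, 103.9, 247.8]]
255 9 [[35.1, 87.6, 255.4], [55.2, 93.2, 263.0], [55.8, 109.7, 269.3]]
270 31 [[20.0, 83.1, 270.3], [47.7, 90.1, 274.5], [53.3, 126.5, 283.5]]
(array([ 0.2,  0.6, -0.2]), array([-0.004,  0.001, -0.004])) (array([15.7,  0.6, 21.9]), array([-0.004,  0.001, -0.004]))
```

View pics/v4.png

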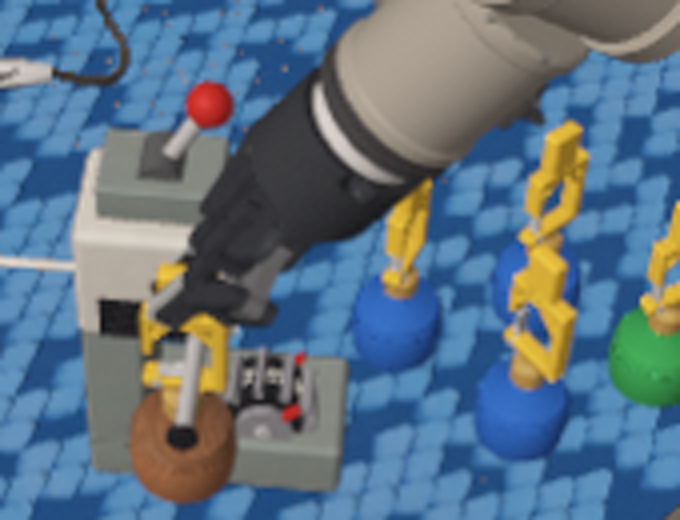

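The peg passes through the hook. Lowering so the peg rises into the crown.

Emit:
play_rows:
  deltas:
    - [5, [2.5, 0.5, 3.5], [0, 0, 0]]
    - [5, [5, 0.5, 7], [0, 0, 0]]
    - [5, [7.5, 0.5, 10.5], [0, 0, 0]]
    - [5, [10, 0.5, 14], [0, 0, 0]]
    - [5, [12.5, 0.5, 17.5], [0, 0, 0]]
    - [5, [14.5, 0.5, 20.5], [0, 0, 0]]
    - [5, [15.5, 0.5, 21.5], [0, 0, 0]]

```text
clock: 5.95
tcp_pos: [0.6057, 0.2698, 0.221]
orientation: [1.089, 2.321, -0.345]
contact_force: [-14.4, -1.2, 27.6]
grip_width: 0.0113
```

```bash
python3 - <<'E'
from h import *
o=r.get_obs();print(o['clock'],o['contact_force'])
z=R.from_rotvec(o['orientation']);print('gp stand',w2s(o['tcp_pos']-.0187*z.as_matrix()[:,2]), z.inv().apply([0,0,-10]))
E
```

```text
5.95 [-14.44756701  -1.15532483  27.64324055]
gp stand [ 43.23756288  90.30925216 236.24408634] [ 5.76118576e+00 -1.92333252e-03  8.17366105e+00]
```

Emit:
play_rows:
  deltas:
    - [5, [-2, 0, -3], [0, 0, 0]]
    - [5, [-2, 0, -3], [0, 0, 0]]
    - [5, [1, 0, -5], [0, 0, 0]]
    - [5, [4, 0, -6.5], [0, 0, 0]]
    - [5, [4, 0, -6.5], [0, 0, 0]]

```text
clock: 6.58
tcp_pos: [0.6008, 0.2757, 0.2234]
orientation: [1.088, 2.322, -0.345]
contact_force: [-0.6, -0.1, -1.2]
grip_width: 0.0111
```

```bash
python3 - <<'E'
from h import *
p,d=r.grab_frame('scene')
o=r.get_obs();print(o['clock'],o['contact_force'])
z=R.from_rotvec(o['orientation']);print('gp stand',w2s(o['tcp_pos']-.0187*z.as_matrix()[:,2]))
C=cloud('scene',d);W=w2s(C.reshape(-1,3)).reshape(C.shape);h=cv2.cvtColor(p,cv2.COLOR_RGB2HSV);m=cv2.inRange(h,(20,120,100),(33,255,255))>0
m&=(abs(W[...,0]-40)<60)&(abs(W[...,1]-90)<40)&(W[...,2]>130);q=W[m];print(len(q))
for lo in range(150,260,10):
        k=q[(q[:,2]>=lo)&(q[:,2]<lo+10)]
        if len(k)>3:print(lo,len(k),np.percentile(k,[3,50,97],axis=0).round(1).tolist())
a=cv2.resize(p[190:275,240:350],None,fx=7,fy=7,interpolation=cv2.INTER_CUBIC);cv2.imwrite('pics/v5.png',a[:,:,::-1])
print(hang(36,80),hang(36,77))
E
```

```text
6.625 [ 0.53036693 -0.12766611 -1.51712304]
gp stand [ 35.92836824  90.32665543 238.91032181]
227
160 45 [[16.6, 85.1, 162.9], [29.2, 93.9, 168.4], [56.6, 96.9, 169.8]]
170 26 [[12.2, 86.9, 170.1], [25.9, 94.3, 172.0], [54.4, 97.6, 178.1]]
180 12 [[12.4, 93.6, 181.1], [15.6, 95.6, 184.6], [19.1, 97.1, 188.8]]
190 18 [[12.3, 93.7, 191.2], [18.0, 95.5, 195.4], [56.5, 105.9, 199.5]]
200 31 [[12.6, 93.8, 200.9], [23.3, 95.8, 206.8], [56.1, 112.4, 209.0]]
210 40 [[13.2, 94.3, 211.3], [27.7, 95.6, 215.4], [56.0, 97.3, 219.7]]
220 11 [[19.8, 92.0, 220.3], [27.8, 95.9, 223.2], [56.1, 101.9, 224.9]]
230 4 [[30.6, 84.8, 231.9], [41.4, 97.3, 235.4], [50.4, 110.9, 237.1]]
240 5 [[26.4, 93.6, 240.7], [44.9, 97.0, 245.4], [47.0, 109.9, 246.2]]
250 28 [[29.2, 83.5, 250.8], [42.1, 90.8, 253.2], [47.2, 102.2, 256.3]]
(array([ 2.1, -0.3,  3. ]), array([-0.004,  0.003, -0.004])) (array([ 3.8, -0.3,  5.4]), array([-0.004,  0.003, -0.004]))
```

View pics/v5.png

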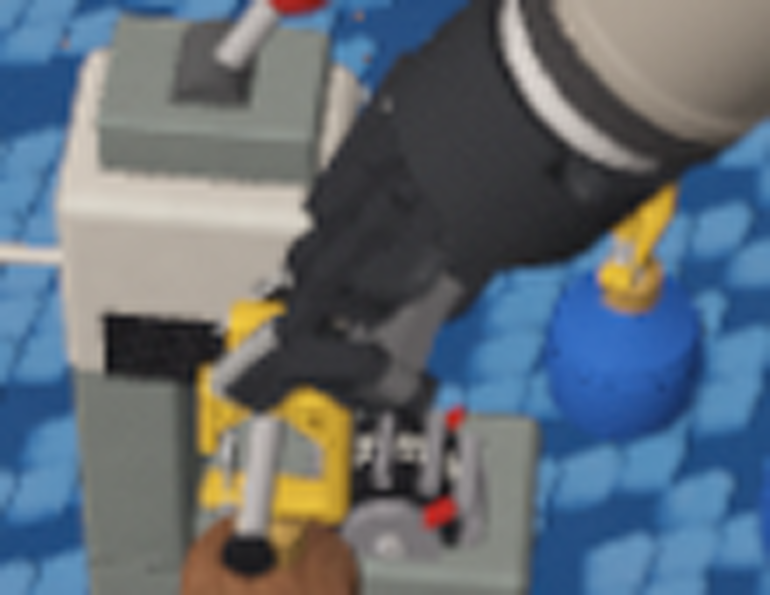

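Emit:
play_rows:
  deltas:
    - [5, [1, 0, 1.5], [0, 0, 0]]
    - [5, [2, 0, 3], [0, 0, 0]]
    - [5, [2.5, 0, 3.8], [0, 0, 0]]
    - [5, [3.2, 0, 4.6], [0, 0, 0]]
    - [5, [3.2, 0, 4.6], [0, 0, 0]]

```text
clock: 7.25
tcp_pos: [0.601, 0.2754, 0.2179]
orientation: [1.088, 2.322, -0.346]
contact_force: [0.1, 0.6, -2.0]
grip_width: 0.0108
```

Emit:
play_rows:
  deltas:
    - [5, [0.6, 0, 0.8], [0, 0, 0]]
    - [15, [0.6, 0, 0.8], [0, 0, 0]]
    - [32, [0.6, 0, 0.8], [0, 0, 0]]
    - [36, [0.6, 0, 0.8], [0, 0, 0]]
    - [36, [0.6, 0, -8], [0, 0, 0]]
    - [36, [0.6, 0, -30], [0, 0, 0]]
    - [36, [0.6, 0, -65], [0, 0, 0]]
    - [36, [0, 0, -100], [0, 0, 0]]

```text
clock: 8.25
tcp_pos: [0.5636, 0.3204, 0.301]
orientation: [1.088, 2.322, -0.345]
contact_force: [0.5, 0.6, -0.5]
grip_width: 0.036
```

```bash
python3 - <<'E'
from h import *
p,d=r.grab_frame('scene');p2,d2=r.grab_frame('top');np.savez('s2.npz',p=p,d=d);np.savez('t2.npz',p=p2,d=d2)
o=r.get_obs();print(o['clock'],o['contact_force'],w2s(o['tcp_pos']),o['joints'].round(2))
C=cloud('scene',d);W=w2s(C.reshape(-1,3)).reshape(C.shape);h=cv2.cvtColor(p,cv2.COLOR_RGB2HSV);m=cv2.inRange(h,(20,120,100),(33,255,255))>0
m&=(abs(W[...,0]-40)<60)&(abs(W[...,1]-90)<40)&(W[...,2]>130);q=W[m];print(len(q))
for lo in range(150,260,20):
        k=q[(q[:,2]>=lo)&(q[:,2]<lo+20)]
        if len(k)>3:print(lo,len(k),np.percentile(k,[3,50,97],axis=0).round(1).tolist())
# drum unrolled: angle a from up to front, radius 25
K=[]
for nm,im in(('scene',p),('top',p2)):
    A=np.radians(np.linspace(-60,100,640));Y=np.linspace(17,-17,136)
    aa,yy=np.meshgrid(A,Y,indexing='ij')
    P=np.stack([-25*np.sin(aa),yy,58+25*np.cos(aa)],-1).reshape(-1,3)
    uv=proj(nm,s2w(P)).reshape(640,136,2).astype(np.float32)
    if nm=='scene':print(uv[(uv.shape[0]*105)//160,68])
    K.append(cv2.remap(im,uv[...,0],uv[...,1],cv2.INTER_CUBIC))
b=np.hstack(K);b=cv2.resize(b,(390,600))
a=cv2.resize(p[205:275,250:315],(400,430),interpolation=cv2.INTER_CUBIC);a=np.pad(a,((0,170),(0,0),(0,0)))
cv2.imwrite('pics/v6.png',np.hstack([a,b])[:,:,::-1])
E
```

```text
8.35 [-0.60463489  0.3284215  -0.63401285] [-14.13975973  93.03588283 303.10799701] [-1.23  0.44  0.44  1.65  0.46  1.21 -0.31]
369
150 63 [[14.4, 85.2, 157.1], [29.1, 93.7, 163.0], [56.5, 97.9, 167.8]]
170 26 [[12.4, 93.0, 170.7], [16.8, 95.5, 181.1], [56.3, 97.7, 189.2]]
190 63 [[12.5, 93.5, 193.3], [25.5, 96.0, 202.5], [55.9, 98.2, 209.6]]
210 119 [[13.5, 85.9, 210.3], [34.3, 95.3, 216.3], [55.8, 97.9, 229.0]]
230 98 [[25.6, 86.3, 231.5], [36.5, 95.0, 244.5], [47.0, 97.5, 249.4]]
[304.61008 256.30887]
```

View pics/v6.png

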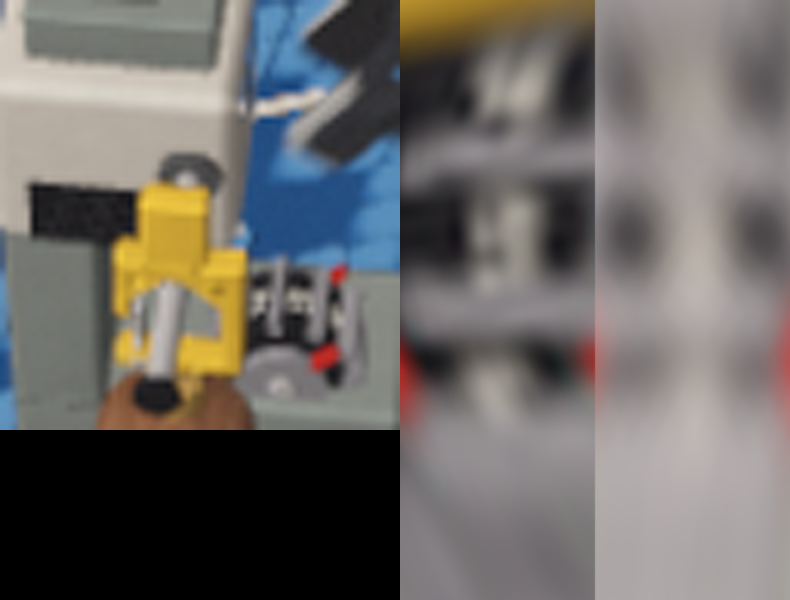

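The hook hangs on the peg and the latch (left side) is shut. I have viewed 10 pictures, so I'll read the digits numerically as an unrolled text patch.

```bash
cat >> h.py <<'E'
def unroll(im,a0,a1,n,yw=9,m=22,nm='scene',rad=25.3):
    aa,yy=np.meshgrid(np.radians(np.linspace(a0,a1,n)),np.linspace(yw,-yw,m),indexing='ij')
    P=np.stack([-rad*np.sin(aa),yy,58+rad*np.cos(aa)],-1).reshape(-1,3)
    uv=proj(nm,s2w(P)).reshape(n,m,2).astype(np.float32)
    return cv2.cvtColor(cv2.remap(im,uv[...,0],uv[...,1],cv2.INTER_CUBIC),cv2.COLOR_RGB2GRAY)
def asc(g):
    lo,hi=np.percentile(g,[2,99]);q=np.clip((g.astype(float)-lo)/(hi-lo)*9,0,9).astype(int)
    for row in q:print(''.join(' .:-=+*#%@'[v]*2 for v in row))
E
python3 - <<'E'
from h import *
p=np.load('scene0.npz')['p']
for c in(45,9,-27):
    print('---',c);asc(unroll(p,c-14,c+14,14,9,20))
# rib profile
g=unroll(p,-70,90,81,14,9,rad=31);print(g[:,[0,1]].mean(1).astype(int).tolist())
E
```

```text
--- 45
::::::--------------------::::..........
  ..::::::--------------::::....        
    ..::--==============----::..        
  ..::--==++++********++++==--::..      
  ..::==++**############**++==--::..    
::::--==++####%%%%%%####**++====--::....
----====**##%%%%@@%%%%##**++======------
======++++####%%@@@@%%####**++==========
++++++++****##%%%%@@%%%%##****++++++++++
**********####%%%%%%%%%%%%####**********
################%%%%%%%%%%##############
##################%%%%%%%%##############
########################################
########################################
--- 9
      ..::--======++**##%%%%####++==--..
      ..--==++++++**##%%@@@@%%##**==--..
      ..--++********##%%@@@@%%##**==--..
      ..--++**##**####%%%%%%%%##++==--..
      ..--++**##****####%%%%####++==::..
      ..--==****++++**##%%%%####++--::  
      ..::==++++++++++**##%%####++==::..
......::--==++**++++**####%%####**==--::
::::::--==++**##########%%%%####**++==--
----====++**##%%%%%%%%%%%%%%####****++==
++++++++**##%%%%%%%%%%############******
**********##########################****
#####################
[... 319 characters left out ...]
....::--============++******++====--
::::::::----==--------==++++++++++====--
======================++++******++++====
++++++********++++++++**********++++++++
********######******************++++++**
******************************++********
====++++++++++++++++++++++++++++++++++++
------------======++++++==============--
[125, 126, 126, 127, 127, 128, 130, 132, 134, 133, 130, 123, 113, 102, 92, 79, 68, 63, 59, 57, 57, 51, 42, 42, 58, 80, 106, 127, 132, 114, 87, 66, 54, 45, 43, 42, 40, 41, 42, 50, 68, 87, 110, 127, 135, 130, 116, 96, 73, 62, 70, 87, 103, 113, 121, 133, 140, 143, 143, 140, 135, 128, 118, 110, 106, 104, 104, 106, 106, 108, 108, 110, 112, 113, 116, 118, 120, 122, 123, 124, 124]
```

Text patches suggest the start digit is 2, with a "3" behind it at 9° and a "4" at −27°. I'll roll with the lower front corner of the closed fingertips, one click per stroke, and check as I go.

```bash
cat >> h.py <<'E'
def corner(th,rho=27.5,up=0,y=0,tilt=40,back=0):
    Rr=Rt(tilt);x,_,z=Rr.as_matrix().T;a=np.radians(th)
    return tool(Rr,s2w((-rho*np.sin(a),y,58+rho*np.cos(a)+up))-.011*x-back*z/1000)
E
python3 - <<'E'
from h import *
print(tool(Rt(40),s2w((-70,60,260))),corner(-26,up=14,back=80))
E
```

```text
(array([ 70.3, -33.4,   3.1]), array([ 0.004, -0.087, -0.005])) (array([ 92.6, -93.8, 103. ]), array([ 0.004, -0.087, -0.005]))
```

Emit:
play_rows:
  deltas:
    - [20, [35, -16, 1], [0, -0.04, 0]]
    - [0, [70, -33, 3], [0.004, -0.087, -0.005]]
    - [0, [80, -63, 45], [0.004, -0.087, -0.005]]
    - [0, [92, -94, 90], [0.004, -0.087, -0.005]]
    - [0, [93, -94, 103], [0.004, -0.087, -0.005]]
    - [0, [93, -94, 103], [0.004, -0.087, -0.005]]

```text
clock: 9.1
tcp_pos: [0.4821, 0.2764, 0.1648]
orientation: [1.047, 2.249, -0.383]
contact_force: [1.2, 1.2, 2.2]
grip_width: -0.0
```

```bash
python3 - <<'E'
from h import *
o=r.get_obs();print(w2s(o['tcp_pos']),o['contact_force'])
print(corner(-26,up=14),corner(-26))
for t in(-26,-16,-6,4,14):print(corner(t)[0])
print(corner(14,up=14)[0])
E
```

```text
[-3.06602398e+01 -7.40692076e-02  1.64753064e+02] [1.23028043 1.15317348 2.16646757]
(array([ 0.1,  0.2, 79.6]), array([-0.001,  0.001,  0.   ])) (array([ 9.1,  0.2, 90.3]), array([-0.001,  0.001,  0.   ]))
[ 9.1  0.2 90.3]
[11.4  0.2 86.1]
[14.5  0.2 82.4]
[18.1  0.2 79.2]
[22.2  0.2 76.7]
[13.2  0.2 66. ]
```

Emit:
play_rows:
  deltas:
    - [0, [0, 0, 30], [0, 0, 0]]
    - [0, [0, 0, 60], [0, 0, 0]]
    - [0, [0, 0, 79], [0, 0, 0]]
    - [0, [0, 0, 79.5], [0, 0, 0]]
    - [0, [5, 0, 85], [0, 0, 0]]
    - [0, [9, 0, 90], [0, 0, 0]]
    - [0, [9, 0, 90], [0, 0, 0]]

```text
clock: 9.98
tcp_pos: [0.5162, 0.2379, 0.0914]
orientation: [1.046, 2.247, -0.382]
contact_force: [1.9, -1.5, 6.1]
grip_width: -0.0001
```

```bash
python3 - <<'E'
from h import *
o=r.get_obs();print(w2s(o['tcp_pos']),o['contact_force'])
for t in(-26,-16,-6,4,14,20):print(corner(t)[0])
print(corner(14,up=14)[0])
E
```

```text
[20.82019182  1.21993938 91.41800411] [ 1.92047889 -1.51253142  6.06768745]
[ 1.3 -1.2  1. ]
[ 3.6 -1.2 -3.2]
[ 6.6 -1.2 -6.9]
[ 10.2  -1.2 -10.1]
[ 14.3  -1.2 -12.5]
[ 17.   -1.2 -13.7]
[  5.3  -1.2 -23.2]
```

Emit:
play_rows:
  deltas:
    - [0, [3, -1, -2.5], [0, 0, 0]]
    - [0, [6, -1, -6], [0, 0, 0]]
    - [0, [10, -1, -9.5], [0, 0, 0]]
    - [0, [14, -1, -12], [0, 0, 0]]
    - [0, [14, -1, -12], [0, 0, 0]]

```text
clock: 10.6
tcp_pos: [0.5029, 0.2529, 0.0912]
orientation: [1.044, 2.249, -0.38]
contact_force: [0.1, -0.1, 1.0]
grip_width: -0.0002
```

```bash
python3 - <<'E'
from h import *
o=r.get_obs();print(w2s(o['tcp_pos']),o['contact_force'],S2W.inv().apply(o['contact_force']))
for t in(4,14,20):print(corner(t)[0])
print(corner(14,up=14)[0],corner(-26,up=14)[0],corner(-26)[0])
E
```

```text
[ 0.7256737   0.74812866 91.16632016] [ 0.10280218 -0.09850745  0.96129942] [0.14156777 0.01518461 0.96129942]
[-5.3 -0.8  2.7]
[-1.2 -0.7  0.2]
[ 1.5 -0.7 -0.9]
[-10.2  -0.7 -10.5] [-23.2  -0.8   3.1] [-14.2  -0.8  13.8]
```

Emit:
play_rows:
  deltas:
    - [0, [-5, 0, -5], [0, 0, 0]]
    - [0, [-10, 0, -10], [0, 0, 0]]
    - [0, [-15, 0, -40], [0, 0, 0]]
    - [0, [-20, 0, -80], [0, 0, 0]]
    - [0, [-20, 0, -80], [0, 0, 0]]

```text
clock: 11.22
tcp_pos: [0.4797, 0.2834, 0.1673]
orientation: [1.044, 2.251, -0.372]
contact_force: [-0.3, 0.3, -0.2]
grip_width: -0.0001
```

```bash
cat >> h.py <<'E'
def look(f):
    p,d=r.grab_frame('scene');np.savez(f,p=p,d=d)
    for c in(9,-27):
        print('---',c);asc(unroll(p,c-14,c+12,13,9,20))
    g=unroll(p,-70,90,81,14,9,rad=31);print(g[:,[0,1]].mean(1).astype(int).tolist())
    q=np.load('scene0.npz')['p'];g0=unroll(q,-70,90,81,14,9,rad=31);print('diff',np.abs(g.astype(float)-g0).mean())
    o=r.get_obs();print(o['clock'],w2s(o['tcp_pos']),corner(-26,up=14)[0],corner(-26)[0],corner(14)[0],corner(14,up=14)[0])
E
python3 -c "
from h import *
look('s3.npz')"
```

```text
--- 9
      ..::--======++**##%%%%%%##**==--..
      ..::--======++**%%@@@@%%##**==--..
      ..::--======++**%%%%@@%%##**==--..
      ..::--++++++++**##%%%%%%##++==::..
      ..::--++++++++**##%%%%####++--::  
      ..::--==++++++**##%%%%####++--::  
      ..::--==++==++++**##%%####++==::..
......::--==++****++**####%%####++==--::
::::::--==++############%%%%####**++==--
----====++**%%%%%%%%%%%%%%%%####**++++==
++++++++**##%%%%%%%%%%############******
********################################
########################################
--- -27
      ..::--++++********++**########**++
      ..::==++****##******##%%%%%%##**==
      ..::--==++**########%%@@%%%%##++==
        ..::--==****####%%@@@@%%%%##++--
          ..--==++****##%%%%%%%%##**++--
          ::--==++++++**########**++==--
........::----====--==++**********++====
----------======------==++********++++==
==++++++++++++++====++++**######****++++
******######**********############******
##########%%##########################**
########################**********######
****************************************
[162, 161, 161, 162, 162, 164, 164, 163, 160, 158, 157, 154, 145, 133, 120, 102, 85, 72, 61, 56, 57, 51, 41, 40, 57, 82, 109, 130, 134, 120, 96, 73, 58, 45, 42, 40, 38, 41, 42, 49, 67, 86, 108, 124, 132, 131, 117, 97, 73, 62, 70, 88, 103, 112, 121, 134, 140, 142, 143, 141, 136, 128, 118, 110, 106, 103, 103, 105, 105, 106, 108, 109, 111, 113, 115, 118, 120, 121, 123, 123, 123]
diff 6.198902606310014
11.275 [-36.31689832   1.42500126 166.15497586] [-3.4 -1.8 84.3] [ 5.6 -1.9 95. ] [18.6 -1.8 81.5] [ 9.6 -1.8 70.7]
```

No click: the wheel profile is unchanged, so the fingertip rode over the rib. I'll go deeper and start farther back.

```bash
python3 -c "
from h import *
print(corner(-33,26,up=14),corner(-33,26)[0])"
```

```text
(array([-3.2, -1.9, 87.9]), array([0.005, 0.   , 0.   ])) [ 5.8 -1.9 98.6]
```

Emit:
play_rows:
  deltas:
    - [0, [-2, -1, 30], [0, 0, 0]]
    - [0, [-3, -2, 60], [0.005, 0, 0]]
    - [0, [-3, -2, 83], [0.005, 0, 0]]
    - [0, [-3, -2, 88], [0.005, 0, 0]]
    - [0, [1, -2, 93], [0.005, 0, 0]]
    - [0, [6, -2, 98.5], [0.005, 0, 0]]
    - [0, [6, -2, 98.5], [0.005, 0, 0]]

```text
clock: 12.15
tcp_pos: [0.5174, 0.2355, 0.088]
orientation: [1.046, 2.248, -0.382]
contact_force: [0.5, -2.1, 6.7]
grip_width: 0.0001
```

```bash
python3 - <<'E'
from h import *
o=r.get_obs();print(w2s(o['tcp_pos']),S2W.inv().apply(o['contact_force']))
for t in(-33,-25,-16,-6,4,14):print(corner(t,26)[0])
E
```

```text
[23.38781183  0.55292874 88.02229277] [ 1.95792198 -0.98239735  6.70976824]
[ 1.4 -0.6  0.4]
[ 2.6 -0.6 -3. ]
[ 4.6 -0.6 -6.6]
[  7.5  -0.6 -10.1]
[ 10.9  -0.6 -13.1]
[ 14.8  -0.6 -15.4]
```

Emit:
play_rows:
  deltas:
    - [0, [3, -0.5, -2.5], [0, 0, 0]]
    - [0, [5, -0.5, -6], [0, 0, 0]]
    - [0, [7.5, -0.5, -9.5], [0, 0, 0]]

```text
clock: 12.52
tcp_pos: [0.5113, 0.2396, 0.0924]
orientation: [1.049, 2.24, -0.389]
contact_force: [12.4, -13.3, 2.0]
grip_width: -0.0002
```

```bash
python3 - <<'E'
from h import *
o=r.get_obs();print(w2s(o['tcp_pos']),S2W.inv().apply(o['contact_force']))
look('s4.npz')
for t in(-6,4,14):print(corner(t,26)[0])
E
```

```text
[16.36308942 -1.4441347  92.40193861] [18.19853171  0.89652621  1.95538228]
--- 9
------====++++++++==========----::....  
......::----========++++****++==--::..  
      ..::--======++**########**==--..  
      ..::--==++++**##%%@@%%%%##++--::  
      ..::--==++++**##%%@@@@%%##**==::..
      ..::--==++++++**##%%%%%%##**==::..
      ..--====++====++**##%%%%##++==::..
    ..::--====++======**########++==::..
    ..::----========++**######**++==::..
    ..::----====++++++**######**++--::..
....::--==++++++******######**++++--::::
::::--==++******####%%%%%%##****++==----
======++**########%%%%%%%%%%##****++++==
--- -27
::::::::::::::--++++++++================
............--==++****++++============--
......    ..--++******++++++++++====----
          ::==**####**++++++++++==--::::
        ..::++**######******++==----::..
        ..--**%%%%%%######**++==--::....
        ::==##%%@@@@%%##**++==--::......
        ::++##%%@@%%##**++==--::........
      ..--++********++==--::::..........
......::--========----::::..............
::::----------::::::::..................
============--------::::................
++++**++++++++++++==----::..............
[162, 160, 160, 162, 162, 164, 164, 162, 159, 157, 155, 152, 145, 132, 120, 105, 92, 84, 71, 59, 51, 42, 40, 40, 41, 44, 51, 60, 77, 100, 118, 124, 117, 94, 64, 43, 41, 44, 44, 46, 46, 49, 64, 84, 106, 125, 134, 139, 132, 121, 104, 88, 82, 89, 103, 117, 127, 135, 143, 145, 142, 136, 128, 119, 111, 104, 102, 102, 105, 108, 113, 117, 120, 123, 126, 128, 130, 131, 133, 133, 134]
diff 27.58299039780521
12.575 [16.23499082 -1.46598713 92.52931399] [-10.5   1.5  -5.8] [-1.4  1.5  4.8] [11.5  1.4 -8.8] [  2.4   1.4 -19.5]
[ 4.9  1.4 -2.1]
[ 8.3  1.4 -5.1]
[12.2  1.4 -7.5]
```

Emit:
play_rows:
  deltas:
    - [0, [5.5, 1, -2.5], [0, 0, 0]]
    - [0, [8.5, 1, -5], [0, 0, 0]]

```text
clock: 12.82
tcp_pos: [0.5068, 0.2455, 0.0922]
orientation: [1.051, 2.235, -0.393]
contact_force: [-0.0, -1.5, 3.4]
grip_width: -0.0002
```

```bash
python3 - <<'E'
from h import *
o=r.get_obs();print(w2s(o['tcp_pos']),S2W.inv().apply(o['contact_force']))
p,d=r.grab_frame('scene')
g=unroll(p,-70,90,81,14,9,rad=31);print(g[:,[0,1]].mean(1).astype(int).tolist())
for t in(-6,4,14,20):print(corner(t,26)[0])
E
```

```text
[ 8.92844387 -1.08104886 92.17688668] [ 1.11534016 -0.99932043  3.38013744]
[165, 163, 162, 162, 163, 163, 163, 162, 159, 157, 155, 153, 145, 131, 118, 106, 99, 98, 103, 115, 126, 121, 103, 82, 68, 61, 54, 53, 52, 54, 52, 43, 36, 48, 70, 97, 119, 129, 126, 108, 81, 54, 36, 33, 40, 46, 56, 74, 92, 111, 128, 136, 142, 141, 136, 133, 130, 127, 126, 129, 133, 138, 139, 139, 136, 132, 128, 123, 118, 114, 112, 112, 113, 114, 117, 119, 121, 123, 125, 127, 128]
[-3.1  0.5  3.2]
[0.3 0.4 0.2]
[ 4.1  0.4 -2.2]
[ 6.6  0.4 -3.3]
```

Emit:
play_rows:
  deltas:
    - [0, [2.5, 0, -1.3], [0, 0, 0]]
    - [0, [5.5, 0, -3], [0, 0, 0]]
    - [0, [7.5, 0, -3.7], [0, 0, 0]]
    - [0, [7.5, 0, -3.7], [0, 0, 0]]
    - [0, [2, 0, -10], [0, 0, 0]]
    - [0, [-3, 0, -16], [0, 0, 0]]
    - [0, [-6, 0, -50], [0, 0, 0]]
    - [0, [-6, 0, -75], [0, 0, 0]]

```text
clock: 13.88
tcp_pos: [0.4771, 0.2829, 0.1534]
orientation: [1.05, 2.239, -0.388]
contact_force: [0.6, 0.1, -0.1]
grip_width: 0.0
```

```bash
python3 -c "
from h import *
look('s5.npz')
print(corner(-33,26,up=14),corner(-33,26)[0])"
```

```text
--- 9
      ::==++****++========--====----::..
      ::==**%%####****++++++++++==--::..
      ::++##@@%%%%####********++++--::..
      ::==##@@@@%%##########****++==::..
      ..==**####******########**++--::  
      ..::--========++****##****==--..  
        ..........::--==++****++==--::..
............  ......::--++++++++==--::..
::::::::::::::::::::::--==++++====------
----------------------====++++++========
++++++++++++++++++++++++++++**++++++++++
****************************************
****************************************
--- -27
      ..::--++##%%@@@@%%%%####**++====--
      ..::==++##%%@@%%%%%%####****++==--
      ..::--++**##%%%%%%%%%%%%##**++==--
        ..::==++**######%%%%%%####**==--
          ..--==++****##%%%%%%####**==--
        ..::--==++++**##########**++====
........::----==++++****########****++==
::::------====++++++****##########****++
====++++++++++******####%%%%%%%%####****
************######%%%%%%%%%%%%%%######**
##################%%%%%%%%%%%%##########
**######********##################******
++++++++++++++++++++++++++++++++++++++++
[162, 160, 161, 162, 163, 164, 164, 162, 159, 157, 156, 153, 145, 132, 120, 103, 88, 79, 69, 61, 58, 49, 39, 39, 55, 80, 107, 128, 133, 117, 92, 69, 55, 48, 51, 52, 49, 43, 36, 39, 59, 82, 107, 126, 134, 130, 117, 93, 63, 46, 51, 70, 91, 104, 119, 133, 139, 142, 142, 140, 134, 126, 117, 110, 106, 103, 103, 105, 106, 107, 108, 110, 112, 113, 115, 117, 119, 120, 122, 122, 122]
diff 9.58710562414266
13.925 [-41.46279311   1.96311833 154.8901369 ] [-14.   -2.   79.1] [-4.9 -2.  89.7] [ 8.  -2.  76.1] [-1.1 -2.  65.4]
(array([-13.7,  -2. ,  82.7]), array([ 0.001,  0.007, -0.004])) [-4.7 -2.  93.3]
```

One click is confirmed: a clear "4" now stands at 9°, so the wheel is set at 3 and started at 2. Three more strokes to go.

Emit:
play_rows:
  deltas:
    - [0, [-14, -1, 50], [0, 0, 0]]
    - [0, [-14, -2, 82], [0, 0, 0]]
    - [0, [-9, -2, 88], [0, 0, 0]]
    - [0, [-4.7, -2, 93.3], [0, 0, 0]]
    - [0, [-2.5, -2, 88], [0, 0, 0]]
    - [0, [1.4, -2, 82.8], [0, 0, 0]]
    - [0, [4.8, -2, 79.8], [0, 0, 0]]
    - [0, [8.7, -2, 77.5], [0, 0, 0]]

```text
clock: 14.92
tcp_pos: [0.5047, 0.2502, 0.0922]
orientation: [1.05, 2.237, -0.382]
contact_force: [-0.7, 0.2, 0.2]
grip_width: -0.0002
```

```bash
python3 - <<'E'
from h import *
o=r.get_obs();print(w2s(o['tcp_pos']),S2W.inv().apply(o['contact_force']))
p,d=r.grab_frame('scene')
g=unroll(p,-70,90,81,14,9,rad=31);print(g[:,[0,1]].mean(1).astype(int).tolist())
for t in(4,14,20):print(corner(t,26)[0])
print(corner(20,26,up=14)[0],corner(-33,26,up=14)[0],corner(-33,26)[0])
E
```

```text
[ 3.94651269  0.37130183 92.15227121] [-0.56181844 -0.38624682  0.20363439]
[162, 160, 160, 161, 162, 163, 163, 162, 159, 157, 155, 152, 144, 132, 120, 104, 88, 77, 65, 59, 58, 50, 39, 38, 52, 74, 101, 123, 133, 125, 103, 78, 58, 46, 47, 48, 47, 44, 37, 38, 54, 75, 102, 123, 133, 135, 125, 104, 74, 56, 57, 70, 83, 94, 108, 124, 134, 140, 143, 141, 136, 128, 118, 110, 103, 100, 100, 102, 104, 107, 110, 112, 113, 115, 117, 118, 120, 121, 123, 123, 123]
[-4.5 -1.   3.6]
[-0.6 -1.1  1.2]
[ 1.9 -1.1  0.1]
[ -7.2  -1.  -10.6] [-23.   -1.    6.4] [-14.   -1.   17.1]
```

Emit:
play_rows:
  deltas:
    - [0, [-4, 0, -5], [0, 0, 0]]
    - [0, [-8, -0.5, -12], [0, 0, 0]]
    - [0, [-16, -1, -30], [0, 0, 0]]
    - [0, [-23, -1, -40], [0, 0, 0]]
    - [0, [-23, -1, -40], [0, 0, 0]]

```text
clock: 15.6
tcp_pos: [0.4972, 0.2593, 0.137]
orientation: [1.049, 2.242, -0.376]
contact_force: [-0.3, 0.1, -0.2]
grip_width: -0.0003
```

```bash
python3 -c "
from h import *
look('s6.npz')
print(corner(-33,26,up=14),corner(-33,26)[0])"
```

```text
--- 9
      ::==++****++======----====----::..
      ::==##%%####**++++++++++++==--::..
      ::++##@@%%%%####********++==--::..
      ::==##@@@@%%##########****++==::..
      ..==**####******########**++--::  
      ..::--========++++**##****==--..  
          ........::--==++****++==--::..
..........        ..::--==++++++==--::..
::::::::::::::::::::::--==++++====------
--------------==------====++++++========
++======++++++++++++++++++++**++++++++++
****************************************
****************************************
--- -27
      ..::--++**%%@@@@%%%%####**++==----
      ..::==++##%%@@@@%%%%####**++++==--
      ..::--++**##%%%%%%%%%%####**++==--
        ..::==++**######%%%%%%####**==--
          ..--==++****##%%%%%%####**==--
          ..--==++++**##########**++==--
........::::--==++++****########****++==
----------======++++****##########****++
==++++++++++++++****####%%%%%%%%####****
**************######%%%%%%%%%%%%######**
##################%%%%%%%%%%%%##########
****####********######################**
++++++++++++++++++++++++++++++++++++++++
[162, 161, 161, 162, 163, 164, 164, 163, 159, 157, 156, 152, 144, 132, 120, 104, 88, 75, 64, 58, 57, 51, 42, 42, 59, 83, 109, 129, 133, 117, 92, 70, 56, 49, 53, 53, 51, 45, 36, 39, 58, 82, 107, 126, 134, 131, 118, 93, 63, 45, 51, 72, 91, 105, 118, 132, 140, 142, 142, 140, 134, 127, 118, 111, 106, 104, 103, 105, 106, 107, 109, 110, 112, 114, 116, 117, 119, 120, 122, 122, 123]
diff 9.382716049382717
15.65 [-7.67115806e+00  2.93683540e-02  1.36399222e+02] [-0.3 -0.2 43.1] [ 8.7 -0.3 53.8] [21.7 -0.3 40.1] [12.6 -0.2 29.5]
(array([-0.1, -0.2, 46.7]), array([ 0.003,  0.006, -0.005])) [ 9.  -0.3 57.3]
```

Still 4 at 9°: that stroke slipped because the tip had no settling time at depth. Repeating with a settle, as in the good stroke.

Emit:
play_rows:
  deltas:
    - [0, [0, 0, 30], [0, 0, 0]]
    - [0, [0, 0, 46.5], [0, 0, 0]]
    - [0, [5, 0, 52], [0, 0, 0]]
    - [0, [9, 0, 57.5], [0, 0, 0]]
    - [0, [9.3, 0, 58], [0, 0, 0]]
    - [0, [9.3, 0, 58], [0, 0, 0]]
    - [0, [11, 0, 55], [0, 0, 0]]
    - [0, [13, 0, 51.5], [0, 0, 0]]

```text
clock: 16.65
tcp_pos: [0.5138, 0.238, 0.0902]
orientation: [1.05, 2.236, -0.382]
contact_force: [9.1, -9.4, 0.1]
grip_width: -0.0004
```

```bash
cat >> h.py <<'E'
def mid():
    o=r.get_obs();print(w2s(o['tcp_pos']),S2W.inv().apply(o['contact_force']))
    p,d=r.grab_frame('scene')
    g=unroll(p,-70,90,81,14,9,rad=31);print(g[:,[0,1]].mean(1).astype(int).tolist()[16:56])
    for t in(-16,-6,4,14,20):print(t,corner(t,26)[0])
E
python3 -c "
from h import *
mid()"
```

```text
[19.08573828 -0.57309603 90.15329675] [13.09140698  0.92666397  0.11994806]
[92, 85, 73, 63, 57, 48, 42, 38, 38, 42, 56, 75, 99, 124, 135, 125, 101, 75, 57, 46, 48, 51, 50, 49, 46, 51, 71, 95, 116, 130, 134, 133, 124, 116, 112, 109, 109, 112, 120, 129]
-16 [ 2.8  0.6 -2. ]
-6 [ 5.6  0.6 -5.6]
4 [ 9.   0.5 -8.6]
14 [ 12.8   0.5 -11. ]
20 [ 15.3   0.5 -12. ]
```

Emit:
play_rows:
  deltas:
    - [0, [3.8, 0.5, -2.2], [0, 0, 0]]
    - [0, [6.5, 0.5, -5], [0, 0, 0]]
    - [0, [10, 0.5, -8], [0, 0, 0]]
    - [0, [13.5, 0.5, -10.5], [0, 0, 0]]
    - [0, [15.5, 0.5, -11.8], [0, 0, 0]]
    - [0, [9, 0.5, -18], [0, 0, 0]]
    - [0, [2, 0.5, -30], [0, 0, 0]]
    - [0, [-6, 0.5, -50], [0, 0, 0]]

```text
clock: 17.7
tcp_pos: [0.4956, 0.2602, 0.133]
orientation: [1.05, 2.237, -0.383]
contact_force: [-0.6, 0.1, -0.3]
grip_width: -0.0003
```

```bash
python3 -c "
from h import *
look('s6.npz')
print(corner(-33,26,up=14),corner(-33,26)[0])"
```

```text
--- 9
      ::==**####****++++++++====----::..
      ::++##%%%%##******++++++==--::....
      ::++##@@%%%%##****++====----::..  
      ::==##@@@@%%##****++====--::....  
      ..==**%%%%##********++++==--::..  
      ..--==++++++++++********++==--..  
      ..::--------====++**####**++==::..
......::::--------====**######**++==--::
::::::----====++++++++**######**++==----
------====++************######****++====
++++++++++****************##********++++
++**************************************
****************************************
--- -27
      ..::--==**##%%%%%%####****++==--::
      ..::--++**##%%%%%%%%####**++====::
      ..::--++**%%@@%%%%%%####**++++==--
        ..--++##%%@@%%%%%%####****++==--
          ::++##%%%%%%%%%%####****++==--
        ..--**%%@@%%%%######******++==--
....  ..--++##%%@@%%######********++====
::::::--==**%%%%%%######**********++++==
======++**##%%%%%%################**++++
++++++****########################****++
******************##############********
********++++++++************************
++++++++====++++++++++++++++++++++++++++
[161, 160, 160, 162, 163, 164, 164, 162, 159, 156, 156, 153, 145, 132, 119, 103, 86, 74, 63, 57, 56, 50, 42, 45, 66, 91, 115, 130, 131, 118, 97, 76, 62, 52, 51, 51, 49, 46, 42, 47, 67, 88, 110, 125, 133, 131, 121, 103, 77, 55, 47, 57, 75, 94, 113, 132, 140, 141, 141, 138, 133, 125, 116, 109, 104, 102, 102, 103, 104, 105, 107, 108, 110, 112, 114, 117, 118, 120, 121, 123, 123]
diff 9.636488340192043
17.75 [-10.71496469   1.46728804 135.22691522] [-3.3 -1.6 44.2] [ 5.8 -1.7 54.8] [18.8 -1.8 41.1] [ 9.7 -1.7 30.5]
(array([-3. , -1.6, 47.7]), array([ 0.004,  0.009, -0.008])) [ 6.1 -1.7 58.4]
```

Now "5" is at 9° and "6" behind it, so the wheel is set at 4. Two more.

Emit:
play_rows:
  deltas:
    - [0, [-3, -1.5, 30], [0, 0, 0]]
    - [0, [-3, -1.5, 47], [0, 0, 0]]
    - [0, [2, -1.5, 53], [0, 0, 0]]
    - [0, [6, -1.5, 58.5], [0, 0, 0]]
    - [0, [6.5, -1.5, 59], [0, 0, 0]]
    - [0, [6.5, -1.5, 59], [0, 0, 0]]
    - [0, [8.3, -1.5, 56], [0, 0, 0]]
    - [0, [10.3, -1.5, 52.5], [0, 0, 0]]

```text
clock: 18.75
tcp_pos: [0.5138, 0.238, 0.0901]
orientation: [1.052, 2.231, -0.383]
contact_force: [10.3, -9.3, -0.2]
grip_width: -0.0001
```

```bash
python3 -c "
from h import *
mid()"
```

```text
[19.15258277 -0.5462774  90.05639823] [13.78851916  1.86344101 -0.15557557]
[93, 85, 74, 64, 58, 50, 45, 41, 40, 44, 57, 78, 103, 129, 140, 128, 101, 74, 57, 47, 49, 52, 51, 49, 50, 56, 76, 98, 117, 129, 133, 133, 127, 118, 103, 86, 70, 69, 83, 107]
-16 [ 2.7  0.6 -2.2]
-6 [ 5.5  0.5 -5.7]
4 [ 8.9  0.5 -8.7]
14 [ 12.7   0.5 -11.1]
20 [ 15.2   0.4 -12.2]
```

Same state as the last good stroke, so I repeat the same continuation.

Emit:
play_rows:
  deltas:
    - [0, [3.8, 0.5, -2.2], [0, 0, 0]]
    - [0, [6.5, 0.5, -5], [0, 0, 0]]
    - [0, [10, 0.5, -8], [0, 0, 0]]
    - [0, [13.5, 0.5, -10.5], [0, 0, 0]]
    - [0, [15.5, 0.5, -11.8], [0, 0, 0]]
    - [0, [9, 0.5, -18], [0, 0, 0]]
    - [0, [2, 0.5, -30], [0, 0, 0]]
    - [0, [-6, 0.5, -50], [0, 0, 0]]

```text
clock: 19.8
tcp_pos: [0.4955, 0.2603, 0.1327]
orientation: [1.051, 2.231, -0.383]
contact_force: [0.3, 0.5, -0.2]
grip_width: -0.0001
```

```bash
python3 -c "
from h import *
look('s7.npz')
print(corner(-33,26,up=14),corner(-33,26)[0])"
```

```text
--- 9
      ::++##%%####****++========----::..
      ::++##%%%%####****++======--::....
      ::++##@@@@%%##****++====--::....  
      ::==##%%@@%%##****++====--::..    
      ::==**%%%%####******++====--::..  
    ..::==**######**********++++==--..  
......--==**####****************++--::..
..::--==++**####********####****++==::::
::----==++**######******####****++==----
--====++****########************++++====
++++++******######****************++++++
++**********************************++++
****************************************
--- -27
      ....::--====++++++******####****==
      ....::----==========++**####**++==
        ....::::::::::::--++**####**++==
            ..          ::++######**++--
                      ..--++######**++--
              ..      ::==**######**++==
......::::::::::::::::==++########**++==
--------====++++====++++**########****++
==++++++****####******##%%%%%%%%####****
****####%%%%%%%%######%%%%%%%%%%######**
####%%%%%%@@@@@@%%%%%%%%%%%%%%%%########
######%%%%%%%%%%########################
********************######**************
[163, 161, 161, 162, 163, 164, 165, 163, 159, 157, 156, 153, 145, 132, 120, 103, 86, 73, 60, 50, 47, 41, 35, 38, 54, 78, 106, 128, 132, 115, 88, 70, 62, 56, 56, 55, 51, 52, 59, 70, 88, 103, 120, 130, 133, 131, 120, 99, 70, 51, 54, 73, 95, 112, 125, 138, 142, 142, 141, 139, 133, 125, 116, 108, 104, 102, 103, 105, 104, 106, 107, 109, 111, 113, 115, 117, 119, 120, 121, 121, 122]
diff 9.423868312757202
19.85 [-10.85660429   1.45316685 134.973241  ] [-3.4 -1.6 44.1] [ 5.8 -1.7 54.7] [18.6 -1.8 41. ] [ 9.5 -1.7 30.4]
(array([-3.1, -1.6, 47.7]), array([ 0.004,  0.014, -0.012])) [ 6.1 -1.7 58.3]
```

"6" at 9° and "7" behind it, so the wheel is set at 5. One more stroke, the same way.

Emit:
play_rows:
  deltas:
    - [0, [-3, -1.5, 30], [0, 0, 0]]
    - [0, [-3, -1.5, 47], [0, 0, 0]]
    - [0, [2, -1.5, 53], [0, 0, 0]]
    - [0, [6, -1.5, 58.5], [0, 0, 0]]
    - [0, [6.5, -1.5, 59], [0, 0, 0]]
    - [0, [6.5, -1.5, 59], [0, 0, 0]]
    - [0, [8.3, -1.5, 56], [0, 0, 0]]
    - [0, [10.3, -1.5, 52.5], [0, 0, 0]]

```text
clock: 20.85
tcp_pos: [0.5139, 0.2379, 0.09]
orientation: [1.053, 2.225, -0.383]
contact_force: [10.7, -9.6, -0.1]
grip_width: 0.0001
```

Emit:
play_rows:
  deltas:
    - [0, [3.8, 0.5, -2.2], [0, 0, 0]]
    - [0, [6.5, 0.5, -5], [0, 0, 0]]
    - [0, [10, 0.5, -8], [0, 0, 0]]
    - [0, [13.5, 0.5, -10.5], [0, 0, 0]]
    - [0, [15.5, 0.5, -11.8], [0, 0, 0]]
    - [0, [9, 0.5, -18], [0, 0, 0]]
    - [0, [2, 0.5, -30], [0, 0, 0]]
    - [0, [-6, 0.5, -50], [0, 0, 0]]

```text
clock: 21.85
tcp_pos: [0.4955, 0.2603, 0.1323]
orientation: [1.053, 2.226, -0.383]
contact_force: [-0.8, 0.3, 0.2]
grip_width: 0.0
```

```bash
python3 -c "
from h import *
look('s8.npz')
Rr=Rt(40)
for P in((-40,0,190),(-60,0,310),(5,0,312),(25,0,312),(85,0,312)):print(P,tool(Rr,s2w(P)))"
```

```text
--- 9
      ..::--======++**##%%@@%%##**++--::
      ..::--------==++##@@@@@@%%**++--::
      ......::....::==**%%%%%%##**==--::
          ....    ..--==**####**++==--..
                    ..==**####**++--::..
                    ..==**%%%%##++--::  
                    ..==**%%%%##++==::..
............::......::==**####**++==--::
::::::::--------::::--==++******++====--
==============++====++++**********++++++
************************############****
######################%%%%%%%%%%%%%%####
%%%%%%%%%%%%%%%%%%%%%%%%%%%%%%%%%%%%%%%%
--- -27
      ..::--==**##%%%%############****==
      ..::--++**%%%%%%####%%%%%%####**==
      ..::--++##%%%%%%%%%%%%%%%%%%##**==
        ..--++##%%%%%%%%%%@@@@%%%%##++==
          ::++##%%%%%%%%%%%%%%%%##**++--
        ..--**%%@@%%%%%%########**++==--
....  ..--++##@@@@%%######********++====
::::::--++**%%@@%%######**********++++==
======++**##%%%%%%##############****++++
++++++**########################******++
****************################********
****************************************
++++++++++++++++++++++++++++++++++++++++
[162, 160, 161, 162,
[... 194 characters left out ...]
101, 80, 68, 70, 85, 101, 111, 120, 133, 140, 142, 141, 139, 133, 125, 116, 109, 104, 102, 102, 105, 105, 106, 107, 109, 110, 112, 115, 117, 120, 121, 122, 123, 123]
diff 9.196159122085048
21.9 [-10.80501478   1.45748351 134.5766891 ] [-3.4 -1.6 43.8] [ 5.8 -1.8 54.3] [18.6 -1.9 40.6] [ 9.4 -1.7 30. ]
(-40, 0, 190) (array([-14.4,  -1. , -61. ]), array([ 0.004,  0.018, -0.015]))
(-60, 0, 310) (array([ -78. ,    0.3, -164.7]), array([ 0.004,  0.018, -0.015]))
(5, 0, 312) (array([-128.3,    0.9, -123.5]), array([ 0.004,  0.018, -0.015]))
(25, 0, 312) (array([-143.4,    1.1, -110.4]), array([ 0.004,  0.018, -0.015]))
(85, 0, 312) (array([-188.7,    1.6,  -71. ]), array([ 0.004,  0.018, -0.015]))
```

Now "7" is at 9° and "8" behind it, so 6 is set. Next the lever: back off, rise in front of the stand, then push the ball to the back.

```bash
python3 -c "
from h import *
Rr=Rt(40)
for P in((-60,0,190),(-60,0,303),(0,0,303)):print(P,tool(Rr,s2w(P)))"
```

```text
(-60, 0, 190) (array([  0.7,  -1.2, -74.1]), array([ 0.004,  0.018, -0.015]))
(-60, 0, 303) (array([ -73.4,    0.3, -159.4]), array([ 0.004,  0.018, -0.015]))
(0, 0, 303) (array([-118.7,    0.8, -120. ]), array([ 0.004,  0.018, -0.015]))
```

Emit:
play_rows:
  deltas:
    - [0, [0, 0, -40], [0, 0, 0]]
    - [0, [0, -1, -74], [0.002, 0.01, -0.01]]
    - [0, [-36, 0, -116], [0.004, 0.018, -0.015]]
    - [0, [-73, 0, -159], [0.004, 0.018, -0.015]]
    - [0, [-95, 0.5, -140], [0.004, 0.018, -0.015]]
    - [0, [-119, 1, -120], [0.004, 0.018, -0.015]]
    - [0, [-119, 1, -120], [0.004, 0.018, -0.015]]

```text
clock: 22.78
tcp_pos: [0.5031, 0.2494, 0.3032]
orientation: [1.052, 2.248, -0.383]
contact_force: [-1.2, -0.3, 0.3]
grip_width: -0.0001
```

```bash
python3 -c "
from h import *
Rr=Rt(40)
o=r.get_obs();print(w2s(o['tcp_pos']),o['contact_force'],o['joints'].round(2))
for P in((0,0,303),(20,0,303),(70,0,303),(76,0,303)):print(P,tool(Rr,s2w(P)))"
```

```text
[  3.54370369  -1.35713619 303.19442856] [-1.21048934 -0.29859331  0.29560254] [-1.36  0.3   0.5   1.88  0.59  1.2  -0.45]
(0, 0, 303) (array([ 2.8,  1.3, -2.1]), array([-0.003, -0.   , -0.003]))
(20, 0, 303) (array([-12.5,   1.4,  10.7]), array([-0.003, -0.   , -0.003]))
(70, 0, 303) (array([-50.8,   1.7,  42.9]), array([-0.003, -0.   , -0.003]))
(76, 0, 303) (array([-55.4,   1.7,  46.7]), array([-0.003, -0.   , -0.003]))
```

Emit:
play_rows:
  deltas:
    - [0, [-7, 1.5, 6], [0, 0, 0]]
    - [0, [-15, 1.5, 12.5], [0, 0, 0]]
    - [0, [-23, 1.5, 19], [0, 0, 0]]
    - [0, [-31, 1.5, 26], [0, 0, 0]]
    - [0, [-39, 1.5, 33], [0, 0, 0]]
    - [0, [-46, 1.5, 39], [0, 0, 0]]
    - [0, [-51, 1.5, 43], [0, 0, 0]]
    - [0, [-51, 1.5, 43], [0, 0, 0]]

```text
clock: 23.78
tcp_pos: [0.5472, 0.1983, 0.303]
orientation: [1.053, 2.248, -0.385]
contact_force: [0.9, 0.5, 0.1]
grip_width: -0.0001
```

```bash
cat >> h.py <<'E'
def ball():
    for n in('scene','top'):
        p,d=r.grab_frame(n);C=cloud(n,d);h=cv2.cvtColor(p,cv2.COLOR_RGB2HSV)
        m=(cv2.inRange(h,(0,180,120),(6,255,255))|cv2.inRange(h,(172,180,120),(180,255,255)))>0
        W=w2s(C.reshape(-1,3)).reshape(C.shape);q=W[m&(W[...,2]>280)&(W[...,2]<340)&(abs(W[...,1])<40)]
        print(n,len(q),np.median(q,0).round(1) if len(q) else '')
    o=r.get_obs();print(o['clock'],w2s(o['tcp_pos']),S2W.inv().apply(o['contact_force']))
    return p
E
python3 -c "
from h import *
ball()
q=np.load('scene0.npz');C=w2s(cloud('scene',q['d']).reshape(-1,3)).reshape(420,560,3)
print(C[186,282],C[183,283])"
```

```text
scene 88 [ 90.6   8.2 317. ]
top 37 [ 88.9  -0.7 318.6]
23.875 [ 70.48496304  -0.34277808 303.07278809] [-0.04105761  0.47622126  0.01645782]
[ 37.50958496   8.46876176 316.59534607] [ 35.72758597   5.41007665 322.60114882]
```

Emit:
play_rows:
  deltas:
    - [0, [-2, 0, 1.5], [0, 0, 0]]
    - [0, [-3.5, 0, 2.8], [0, 0, 0]]
    - [0, [-3.5, 0, 2.8], [0, 0, 0]]

```text
clock: 24.25
tcp_pos: [0.5484, 0.198, 0.3029]
orientation: [1.051, 2.252, -0.382]
contact_force: [-10.0, 5.2, 5.0]
grip_width: -0.0001
```

```bash
python3 -c "
from h import *
ball()"
```

```text
scene 87 [ 90.5   8.2 317.1]
top 36 [ 89.2  -0.6 318.9]
24.35 [7.20936940e+01 1.52257578e-01 3.02916662e+02] [-11.32981172  -4.21144319   5.15284865]
```

The lever is at its stop: 11 N of resistance and the ball no longer moves. Retreating to the front, then final checks.

Emit:
play_rows:
  deltas:
    - [0, [15, 0, -13], [0, 0, 0]]
    - [0, [45, 0, -40], [0, 0, 0]]
    - [0, [75, 0, -75], [0, 0, 0]]
    - [0, [90, 0, -110], [0, 0, 0]]
    - [0, [90, 0, -110], [0, 0, 0]]
    - [0, [90, 0, -110], [0, 0, 0]]

```text
clock: 25.1
tcp_pos: [0.4588, 0.3046, 0.3295]
orientation: [1.05, 2.251, -0.383]
contact_force: [-0.1, -0.2, -0.5]
grip_width: 0.0001
```

```bash
python3 -c "
from h import *
ball();look('s9.npz')
p=np.load('s9.npz')['p']
a=cv2.resize(p[160:310,220:420],None,fx=4,fy=4,interpolation=cv2.INTER_CUBIC);cv2.imwrite('pics/v9.png',a[:,:,::-1])"
```

```text
scene 87 [ 90.5   8.5 316.3]
top 38 [ 88.7  -1.1 318.9]
25.2 [-6.62220737e+01 -4.43227681e-02  3.29390857e+02] [ 0.42786841  0.50954814 -0.23205595]
--- 9
    ....::--======++**##%%%%%%##**++--::
      ..::--------==**##@@@@@@%%**++--::
      ......::....::==**%%%%%%##**==--::
          ....    ..--++**####**++==--..
                    ::==**####**++==::..
                    ..==**##%%##++==::..
                    ..==**##%%##++==::..
............::......::==**####**++==--::
--::::::--------::::--==++******++====--
==============++====++++**********++++++
************************############****
######################%%%%%%%%%%%%%%####
%%%%%%%%%%%%%%%%%%%%%%%%%%%%%%%%%%%%%%%%
--- -27
      ..::--==**##%%%%############**++==
      ..::--++**%%%%%%%%##%%%%%%####**==
      ..::--++##%%%%%%%%%%%%%%%%%%##**==
        ..--++##%%%%%%%%%%@@@@%%%%##++==
          ::++##%%%%%%%%%%%%%%%%##**++--
        ..--**%%@@%%%%%%########**++==--
....  ..--++##%%@@%%######********++==--
::::::--==**%%%%%%######**********++++==
----==++**##%%%%%%##############****++==
++++++**########################****++++
******************############**********
**********++++**************************
++++++++++++++++++++++++++++++++++++++++
[165, 163, 163, 165, 165, 167, 167, 165, 162, 159, 158, 155, 147, 135, 122, 105, 88, 76, 64, 59, 59, 53, 42, 43, 63, 89, 115, 133, 135, 121, 98, 75, 58, 44, 40, 37, 32, 32, 32, 40, 60, 84, 109, 128, 137, 134, 121, 104, 82, 69, 72, 86, 102, 113, 122, 135, 143, 144, 144, 142, 136, 129, 119, 112, 107, 105, 105, 107, 107, 108, 109, 110, 112, 114, 117, 119, 121, 123, 124, 125, 125]
diff 10.05761316872428
25.25 [-6.61982015e+01 -3.44227506e-02  3.29399833e+02] [ 78.2   0.8 228.7] [ 87.2   0.8 239.4] [100.3   0.7 225.9] [ 91.3   0.7 215.2]
```

View pics/v9.png

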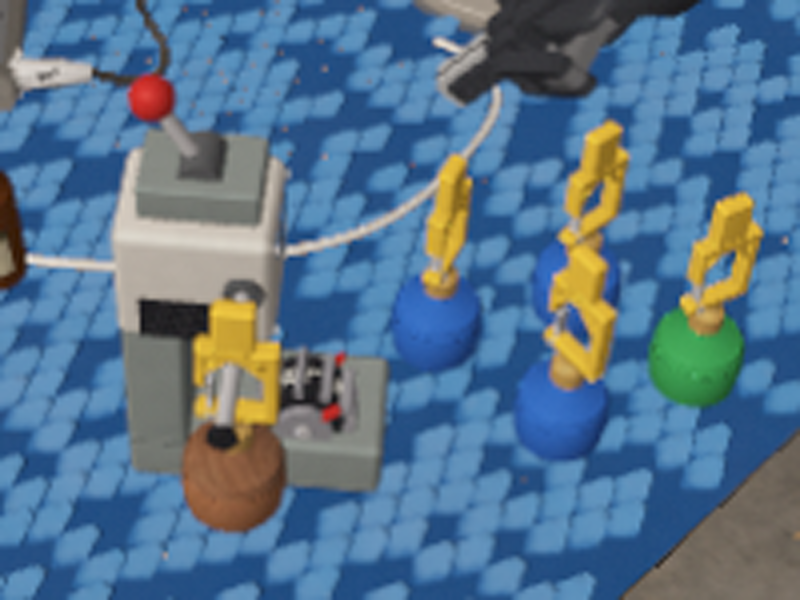

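The box hangs on the peg at crop (235,400), the lever leans to the back with its ball at (152,97), and the gripper is clear at (480,70). The look-alikes are where they were.

```bash
python3 -c "
from h import *
print(r.hand_in())"
```

```text
the job is handed in; nothing more can be done
None
```

The job is done and handed in at about 25 s of the 61 s allowed. The hand-in gave no verdict.

- **Box:** I hung it on the peg and let go. In the pictures the latch looked shut behind the peg, and the box was still hanging there in the last one. On the first lowering the hook rode against the side of the crown, and the force rose to about 28 N upward. I backed off, moved it 7 mm and lowered it freely.
- **Thumbwheel:** I rolled it four clicks, from 2 to 6. The digit at the pointers was too foreshortened to read directly. I read the digits behind it instead: 7 next and 8 after that, so 6 is set. They read the same after the lever push. Two extra strokes slipped over a rib and did not turn the wheel.
- **Run lever:** I pushed it over only once 6 was set. It reached its stop: the ball sits at stand x of about 89 mm (88.4 expected) and did not move under 11 N. It stayed there after I withdrew.
- **Everything else:** I did not touch the finial, knob, oil bottle or look-alikes. The gripper was clear of everything, with no contact force, when I handed in.

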